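# Fit the standby battery in the alarm unit's tool-locked drawer

## Task

Fit the flat battery in the alarm control unit, whose battery drawer is locked by a hidden spring latch. Push the long screwdriver's shaft straight in through the small round hole in the front panel until the drawer pops out, and lay the screwdriver back flat on the bench. Then pull the drawer open, put the battery flat in its pocket with the yellow terminal end inward, and push the drawer fully home so that it latches again, leaving everything else where it is.

Things in the scene. Friction and masses are not known exactly. Their poses are not given: they have to be found in the camera images.
- control_unit: grey metal case, aluminium front panel; 150 deep (x) x 176 wide (y) x 70 mm high; fixed. Origin: centre of its underside; +x points from the panel into the case, +y left seen from the front, z up. The panel's outer face is at x = -75 mm. On it: drawer (middle y = +22 mm), access hole (y = -41 mm, right of the drawer), dark display strip and lamps above, key switch lower right (not used).
- access_hole (a point): centre of the mouth of the 10 mm round access hole, in the panel's outer face, 34 mm above the bench, chamfered 1.5 mm. Axes are the case's: +x points straight in. The panel is 4 mm thick; behind it is free space up to the latch lever's flat pad (18 x 18 mm, centred on the hole's axis), 68 mm behind the panel's outer face.
- latch (a joint): hidden sprung latch lever, rad: 0 at rest (hook in), about 0.2 frees the drawer, 0.42 is its rigid stop. A rod tip on its pad trips it about 75 mm behind the panel's outer face; the stop comes at about 81 mm. It takes about 5 N and springs back when the rod is withdrawn.
- drawer (a joint): battery drawer, slide, m: 0 shut (flush, latched), grows outward along the case's -x, 0.062 fully out, -0.003 inner stop. On tripping the latch an ejector pushes it to about 0.024; then it slides with light friction and stays where left. To shut, push it to about -0.002 (slowly 5 to 12 N, faster up to 25 N: ejector and latch ramp); the latch snaps in and it rests within 1 mm of 0.
- pull_tab (a point): middle of the top edge of the drawer's upright black pull tab: 8 mm thick (y), 26 mm tall (foot 15 mm, top 41 mm above the bench), standing 22 mm out from the middle of the drawer's front; this point is 11 mm in front of that front. Axes are the case's. It moves with the drawer.
- pocket (a point): centre of the drawer's battery pocket floor, 14 mm above the bench, 32 mm behind the drawer's front face; axes are the case's; moves with the drawer. The pocket is 50 (x) x 38 mm (y); end walls rise 9 to 11 mm; at the long sides only corner cheeks 6 mm high, with 32 mm wide finger gaps between. It is all outside the case once the drawer is out beyond 0.057.
- battery: flat pouch battery, 34 (its x) x 46 (its y) x 8 mm, 22 g, loose on the bench; origin: centre of its underside. The yellow end is at its own -y.
- battery_terminals (a point): middle of the battery's yellow terminal end (23 mm from the battery's middle along its own -y, 4 mm above its underside)
- long_driver: the longer of the two screwdrivers on the near right of the bench, 169 mm, loose: shaft 5 mm in diameter, 92 mm long; handle 22 mm in diameter, 76 mm long; about 60 g. Origin: underside, below the middle of its length (its axis is 11 mm higher); tip along its own -y, the handle reaches from 8 to 84 mm along +y. It lies a little nose-down: the tip rests 8 mm above the bench.
- driver_tip (a point): tip of the long screwdriver's shaft, 84 mm from its origin, on its axis
- driver_handle (a point): point on the axis in the handle of the long screwdriver, 129 mm behind the tip; axes are the screwdriver's
- short_driver: bystander: the shorter screwdriver, 144 mm, 5 mm shaft only 68 mm long (too short to trip the latch), 22 mm handle; origin: underside below the middle of its length, tip along its own -y
- sounder: bystander: red and white strobe sounder, 89 x 142 x 56 mm, beside the unit; origin: centre of its underside
- solder_reel: bystander: reel of solder, 54 mm in diameter, 32 mm high, on the other side of the unit; origin: centre of its underside
- tape_roll: bystander: the nearer roll of masking tape, lying flat, 96 mm in diameter, 22 mm high; origin: centre of its underside
Mind the look-alikes: they are no part of the job. What is meant by the battery is not green, and is the larger of those in its own colour.

How it is judged:
By the outcome, as a careful person would: the job done as asked, in the order asked, and still so for the second after the job is handed in, with the robot touching nothing.
It also fails if it takes over 69 s, if anything falls off the work surface, if the arm or the gripper's body presses on something with over 40 N, if the wrist force passes 120 N, or if a joint passes its speed limit or range.

## Robot

A 6-joint arm with a two-finger parallel gripper is mounted at the origin on a cart in front of the work surface, level with it; the furniture and walls round the work are solid. World frame = base frame: x ahead of the robot, y to its left, z up, the work surface at z = 0. Lengths are in mm, angles in rad, forces in N, time in s.
With the tool pointing down it reaches from about 350 to 875 mm from the base axis. Payload 4.2 kg.
Tool frame: the origin (TCP) lies between the finger pads; the fingertips stand 25 mm ahead of it and the grasp point (between the pads) lies 6 mm ahead of it; z points along the fingers, y is the line along which they close (so a half turn about z gives the same grasp; the last joint's range is limited). The gripper opens to 85 mm and grips with 20 to 120 N. Pads are 22 mm wide; open, the fingers measure 114 mm over their backs; the gripper's body (76 mm by 85 mm) begins 54 mm behind the grasp point. The pads swing forward as they close: fully open they stand 13 mm farther back than shut.
Start: joints at [1.502, 0.385, 0.008, 0, -1.194, -0.259], TCP at [201.193, 591.71, 234.112] pointing down, gripper open.
Joint ranges: [-3.14, 3.14], [-1.21, 2.06], [-1.07, 1.41], [-3.16, 2.05], [-2.99, -0.16], [-3.1, 3.1]. Speed limits (rad/s): [2.79, 2.79, 3.14, 3.14, 3.14, 3.14].

## Interface

Orientations are given as a unit quaternion [x, y, z, w].
In Python, from bench import arm gives the robot as it stands.
- The arm moves only by the shell command python3 -m pendant 'ROWS'. ROWS is JSON, a list of rows, each a list of 7 numbers: the shift along the tool's x, y, z in m, then the turn, a rotation vector about the tool's x, y, z in degrees, then the finger opening in m, from 0 to 0.0854. In form: [[x, y, z, wx, wy, wz, fingers], ...]. A call has 1 to 12 rows; each row shifts and turns the commanded pose from where the row before left it, along the tool's axes as they then stand; what a row does not reach is not made up. A row lasts 1/10 s, in which the tool goes at most 50 mm and 8.59 degrees, less where a joint would pass 70% of its speed; a pose out of reach is approached as far as the arm can. A call is refused whole if a number of a shift passes 0.05 or a number of a turn 8.59, either way. A call with a gripper value outside its range is refused whole. The fingers move at their own pace and stop on an object; the grip force is fixed at half the most. Time passes only in rows, so rows that do not move let the fingers close. It gives the time, the measured TCP pose, the force, the opening and the grip force at its end, in the units of the state.
- arm.read_state(): the state, without advancing time (a new reading comes with each control period).
- arm.get_image(name): name is "scene" or "side" or "wrist"; returns a dict with "image" (420x560x3 uint8, red, green, blue), "fx", "fy", "cx", "cy" (pixels), "k1" (the pictures are not rectified: a ray, as slopes to the right and down, at radius r is drawn at 1 + k1 r^2 times it, then the intrinsics apply), "xyz" and "rotation" of the camera in the world. Camera axes: x right, y down, z forward; pixel columns grow to the right and rows downward; lengths in mm; the calibration is good to about 2 mm. A picture is of the moment at which its call begins. There is no depth.
- arm.job_done(): hands the job in; it is judged then, once.
The state is a dict: "clock": time; "joints": joint angles; "joint_vel": joint speeds; "joint_efforts": joint torques, N m; "position": TCP position; "ee_rot": TCP orientation; "contact_force": force on the tool from outside, world axes, zero at the start; "wrist_torque": the same for the moment, N m; "gripper_width": finger opening in mm; "grasp_force": force on a finger pad.
Only numpy, scipy, OpenCV 4.12 (cv2) and the standard library are available. Lean on these libraries where they do the work, as an engineer would, in place of code of your own. Each camera call takes 0.05 s, during which the arm holds its last target. There are 200 camera calls.

## Working session

There is one attempt and no reset: what is moved stays moved. The work goes in short steps, Python scripts to look and compute and a shell command to move; the robot and the scene stay as the last step left them, time stands still between calls to the robot, and variables do not carry over. Pictures are saved under pics/ and viewed, at most 10 in all, crops included, and the job is handed in when it is done.

```bash
ls; mkdir -p pics; cat > h.py <<'E'
import numpy as np, cv2
from scipy.spatial.transform import Rotation as R
from bench import arm
def grab(n,save=None):
    d=arm.get_image(n)
    if save: cv2.imwrite('pics/'+save,d['image'][:,:,::-1])
    return d
def ray(d,u,v):
    K=np.array([[d['fx'],0,d['cx']],[0,d['fy'],d['cy']],[0,0,1.]])
    p=cv2.undistortPoints(np.array([[[u,v]]],float),K,np.array([d['k1'],0,0,0.]))[0,0]
    return np.array(d['xyz'],float), rot(d)@np.array([p[0],p[1],1.])
def rot(d):
    r=np.array(d['rotation'],float)
    return R.from_quat(r).as_matrix() if r.size==4 else r.reshape(3,3)
def onz(d,u,v,z):
    o,q=ray(d,u,v); return o+q*(z-o[2])/q[2]
def proj(d,P):
    c=rot(d).T@(np.array(P,float)-np.array(d['xyz'])); x,y=c[0]/c[2],c[1]/c[2]; s=1+d['k1']*(x*x+y*y)
    return np.array([d['fx']*x*s+d['cx'],d['fy']*y*s+d['cy']])
E
python3 - <<'E'
from h import *
import pickle
D={n:grab(n,n+'0.png') for n in('scene','side','wrist')}
pickle.dump(D,open('d0.pkl','wb'))
for n,d in D.items(): print(n,{k:np.round(v,3).tolist() for k,v in d.items() if k!='image'})
s=arm.read_state();print({k:np.round(v,3).tolist() for k,v in s.items()})
cv2.imwrite('pics/a0.png',np.vstack([np.hstack([D['scene']['image'],D['side']['image']])])[:,:,::-1][:, :])
E
```

```text
pics
scene {'fx': 420.799, 'fy': 420.799, 'cx': 280.318, 'cy': 210.598, 'k1': -0.068, 'xyz': [-8.757, 790.548, 835.245], 'rotation': [-0.246, 0.855, -0.438, 0.127]}
side {'fx': 439.152, 'fy': 439.152, 'cx': 278.246, 'cy': 206.821, 'k1': -0.002, 'xyz': [558.235, 782.922, 594.741], 'rotation': [-0.015, 0.87, -0.492, -0.002]}
wrist {'fx': 298.09, 'fy': 298.09, 'cx': 277.178, 'cy': 209.353, 'k1': -0.065, 'xyz': [265.18, 569.392, 374.236], 'rotation': [-0.577, 0.805, 0.109, -0.079]}
{'clock': 0.15, 'joints': [1.502, 0.385, 0.007, -0.0, -1.194, -0.259], 'joint_vel': [-0.001, -0.001, 0.004, 0.002, 0.002, 0.002], 'joint_efforts': [-0.0, -39.268, 18.858, 4.189, -0.003, 0.0], 'position': [201.065, 591.322, 233.275], 'ee_rot': [0.987, -0.163, -0.0, 0.001], 'contact_force': [-0.006, -0.136, 0.073], 'wrist_torque': [-0.012, 0.049, 0.026], 'grasp_force': 0.0, 'gripper_width': 85.303}
```

View pics/scene0.png

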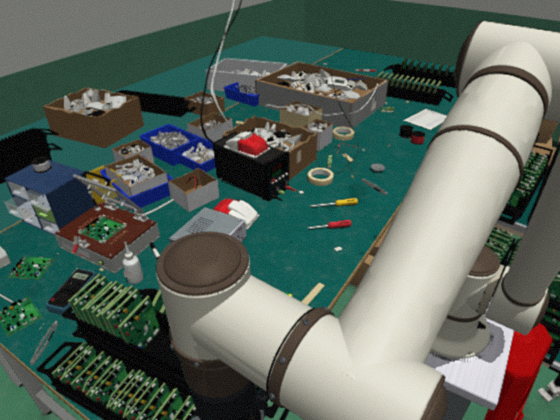

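View pics/side0.png

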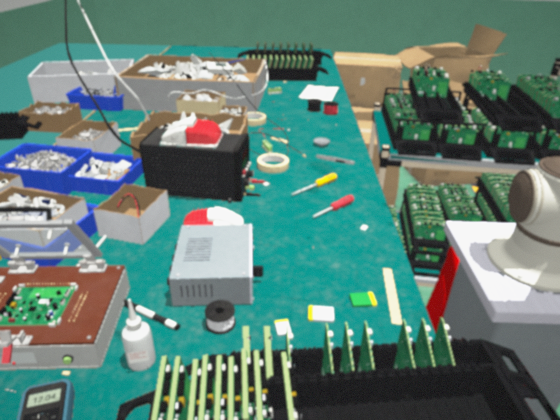

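The side view shows the unit at about (215,262) with its panel facing right. The white batteries are at (282,327) and (321,313), the latter larger, and a green one is at (363,299). The drivers are yellow (315,184) and red (334,206), the solder reel is at (220,317), and the sounder is at (213,217).

```bash
python3 - <<'E'
from h import *
import pickle
D=pickle.load(open('d0.pkl','rb'));d=D['side'];im=d['image']
a=cv2.resize(im[165:345,160:400],None,fx=3.33,fy=3.33,interpolation=cv2.INTER_CUBIC)
cv2.imwrite('pics/c1.png',a[:,:,::-1])
for n,(u,v,z) in dict(drY0=(292,194,8),drY1=(338,177,11),drR0=(313,217,8),drR1=(355,197,11),bat=(321,313,8),sm=(282,327,8),gr=(363,299,8),unitTR=(252,226,70),unitBR=(253,302,0),unitBL=(172,303,0),reel=(220,305,32),tape=(273,160,22),pl=(364,228,0)).items():
    print(n,np.round(onz(d,u,v,z)).tolist())
hsv=cv2.cvtColor(im,cv2.COLOR_RGB2HSV)
E
```

```text
drY0 [535.0, -263.0, 8.0]
drY1 [400.0, -367.0, 11.0]
drR0 [482.0, -148.0, 8.0]
drR1 [365.0, -251.0, 11.0]
bat [482.0, 185.0, 8.0]
sm [554.0, 222.0, 8.0]
gr [399.0, 144.0, 8.0]
unitTR [624.0, -7.0, 70.0]
unitBR [611.0, 153.0, 0.0]
unitBL [766.0, 162.0, 0.0]
reel [667.0, 197.0, 32.0]
tape [593.0, -448.0, 22.0]
pl [358.0, -117.0, 0.0]
```

View pics/c1.png

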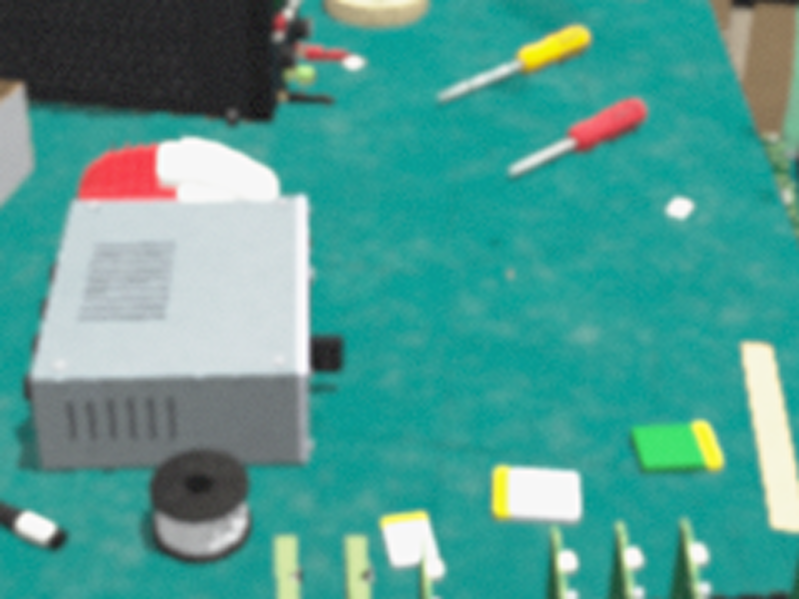

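View pics/wrist0.png

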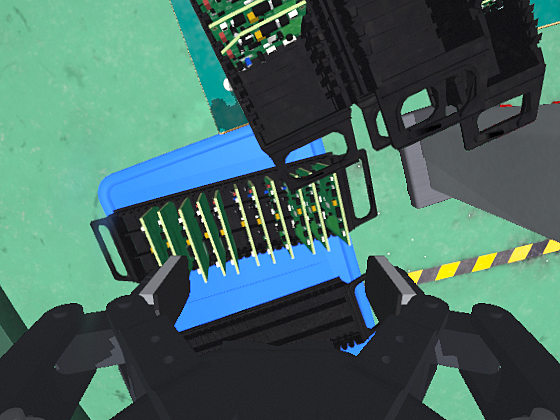

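The crop shows the larger white battery with its yellow end at left (towards the unit), the yellow driver (about 170 mm long, so the long one), and the black pull tab at crop (325,353). The wrist view shows racks below the gripper. Next I move over the work and look from close.

```bash
cat >> h.py <<'E'
def plan(pos,yaw,pitch=0):
    "pitch: + raises tool-x direction above horizontal, deg"
    s=arm.read_state(); c=R.from_quat(s['ee_rot'])
    t=R.from_euler('z',yaw,degrees=True)*R.from_euler('y',-pitch,degrees=True)*R.from_euler('x',180,degrees=True)
    rv=(c.inv()*t).as_rotvec(degrees=True); sh=t.inv().apply(np.array(pos)-s['position'])
    print('at',np.round(s['position'],1),'rot',np.round(rv,2),'then shift',np.round(sh,1),'t',round(s['clock'],2),'F',np.round(s['contact_force'],1),'w',round(s['gripper_width'],1),round(s['grasp_force'],1))
E
python3 -m pendant '[[0,0,-0.022,0,0,-6.27,0.085],[0,0,-0.022,0,0,-6.27,0.085],[0,0,-0.022,0,0,-6.26,0.085],[0.02,0.044,0,0,0,0,0.085],[0.02,0.044,0,0,0,0,0.085],[0.02,0.044,0,0,0,0,0.085],[0.02,0.044,0,0,0,0,0.085],[0.02,0.044,0,0,0,0,0.085],[0.02,0.044,0,0,0,0,0.085],[0.02,0.044,0,0,0,0,0.085],[0.02,0.044,0,0,0,0,0.085],[0.02,0.044,0,0,0,0,0.085]]'
python3 -m pendant '[[0.02,0.044,0,0,0,0,0.085],[0.02,0.03,0,0,0,0,0.085],[0.01,0,0,0,0,0,0.085],[0,0,0,0,0,0,0.085]]'
python3 - <<'E'
from h import *
import pickle
d=grab('wrist','w1.png');pickle.dump(d,open('w1.pkl','wb'))
plan([480,60,300],0); print(rot(d)[:,2],d['xyz'])
cv2.imwrite('pics/w1b.png',cv2.resize(d['image'],(800,600))[:,:,::-1])
E
```

```text
clock: 1.35
position: [381.4, 193.8, 300.2]
ee_rot: [1.0, 0.0, 0.0, -0.0]
contact_force: [0.2, 0.1, 0.2]
gripper_width: 85.0
grasp_force: 0.0
clock: 1.75
position: [432.1, 121.3, 299.7]
ee_rot: [1.0, -0.001, -0.0, 0.0]
contact_force: [0.1, -0.2, -0.4]
gripper_width: 84.9
grasp_force: 0.0
at [431.4 121.9 299.6] rot [ 0.01  0.06 -0.04] then shift [48.6 61.9 -0.4] t 1.8 F [-1.  -0.7 -0.6] w 85.1 0.0
[-2.67904051e-01  4.12251566e-04 -9.63445509e-01] [499.84468336 120.84179904 440.75936679]
```

View pics/w1b.png

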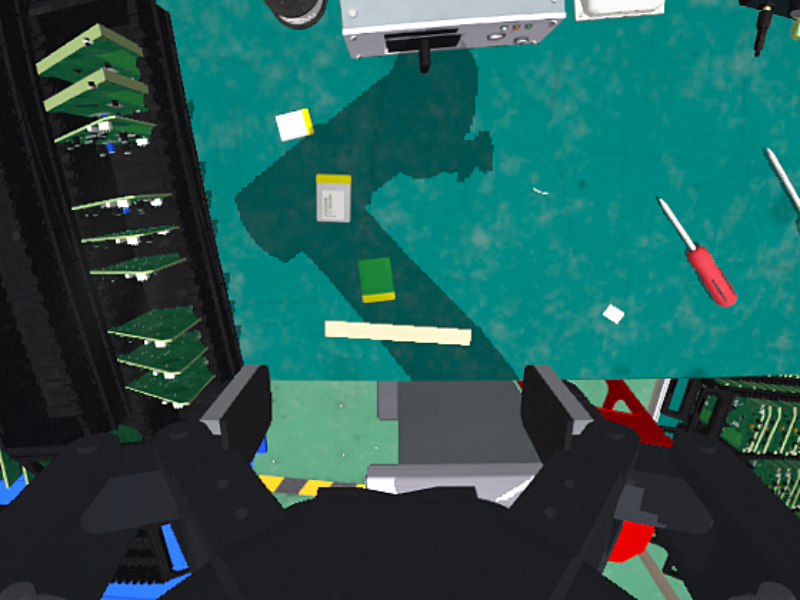

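The wrist view (800x600 scale) shows the panel with its top edge at roughly (342,30)-(565,15), pull tab at (425,50), hole and key around (495,35)/(520,40), battery at (334,198) with yellow up (towards the unit), and the red driver at (695,250).

```bash
python3 - <<'E'
from h import *
import pickle
d=pickle.load(open('w1.pkl','rb'));im=d['image']
a=cv2.resize(im[0:60,220:420],None,fx=4,fy=4,interpolation=cv2.INTER_CUBIC)
hsv=cv2.cvtColor(im,cv2.COLOR_RGB2HSV)
# battery: non teal region around it
x0,y0=210,110; sub=hsv[y0:165,x0:260]
m=(((sub[:,:,1]<90)&(sub[:,:,2]>70))|((sub[:,:,0]<35)&(sub[:,:,2]>80)&(sub[:,:,1]>100))).astype(np.uint8)
cs,_=cv2.findContours(m,0,2);c=max(cs,key=cv2.contourArea)+np.array([x0,y0])
P=np.array([onz(d,u,v,8)[:2] for u,v in c[:,0]],np.float32)
print('bat',cv2.minAreaRect(P))
p=np.array([onz(d,u*.7,v*.7,8) for u,v in[(317,175),(351,176),(350,222),(316,221)]]);print(np.round(p,1))
side=pickle.load(open('d0.pkl','rb'))['side'];si=side['image']
b=cv2.resize(si[215:310,160:275],None,fx=4,fy=4,interpolation=cv2.INTER_CUBIC)
C=np.zeros((630,800,3),np.uint8);C[:240]=a;C[245:625,:460]=b
cv2.imwrite('pics/c2.png',C[:600,:,::-1])
# yellow driver in the side view
h=cv2.cvtColor(si,cv2.COLOR_RGB2HSV)[165:200,285:345]
m=((h[:,:,0]>15)&(h[:,:,0]<35)&(h[:,:,1]>150)&(h[:,:,2]>90)).astype(np.uint8)
ys,xs=np.nonzero(m);Q=np.array([onz(side,u+285,v+165,11)[:2] for u,v in zip(xs,ys)],np.float32)
print('handle',len(Q),Q.mean(0),cv2.minAreaRect(Q))
E
```

```text
bat ((484.2857666015625, 183.4890899658203), (34.55440139770508, 47.2092170715332), 87.38433837890625)
[[506.2 198.5   8. ]
 [505.  165.1   8. ]
 [460.1 167.2   8. ]
 [461.3 201.5   8. ]]
handle 125 [ 435.971   -351.22955] ((436.2167663574219, -350.3428955078125), (87.63873291015625, 30.107440948486328), 47.210262298583984)
```

View pics/c2.png

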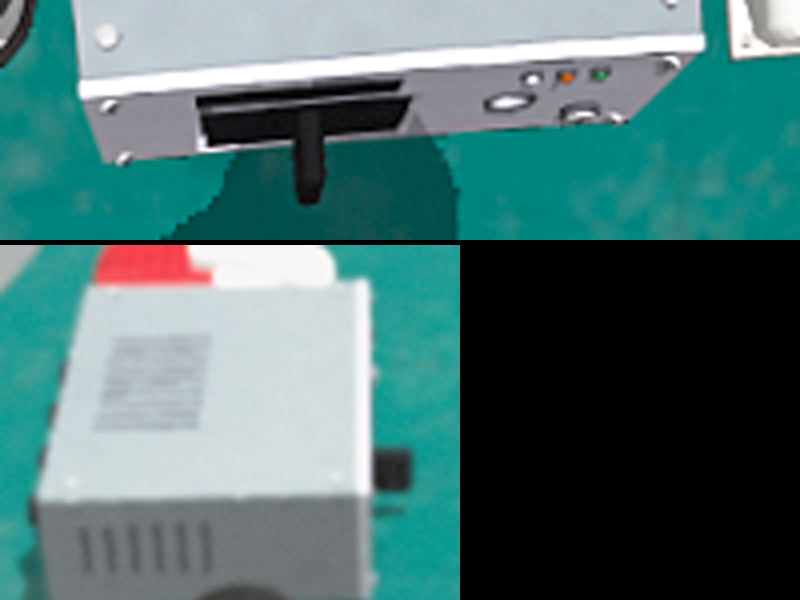

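The crop shows the panel's top outer edge at crop (82,96)-(704,46), the hole at crop (510,101), key switch at (580,113), and pull tab at (310,155) in the drawer.

```bash
python3 - <<'E'
from h import *
import pickle
d=pickle.load(open('w1.pkl','rb'))
f=lambda x,y,z:onz(d,220+x/4,y/4,z)
l,r=f(82,96,70),f(704,46,70);h=f(510,101,34);print(l,r,h,np.linalg.norm(l-r))
v=(l-r)[:2];v/=np.linalg.norm(v);mid=(l+r)[:2]/2;print('yaw',np.degrees(np.arctan2(-v[0],v[1])),'hole from edges',mid-41*v)
plan([440,-15,230],0,25)
E
```

```text
[613.66776888 162.11778782  70.        ] [628.76061304 -13.5683459   70.        ] [623.74784853  33.51016552  34.        ] 176.33323999587566
yaw 4.910110264208875 hole from edges [624.72349307  33.42518242]
at [431.4 121.9 299.6] rot [ 2.000e-02  2.506e+01 -4.000e-02] then shift [-21.7 136.9  66.8] t 1.8 F [-1.  -0.7 -0.6] w 85.1 0.0
```

The width checks out (176.3 mm against 176 given), giving the hole at about (624, 33.4) and a yaw of 4.9°. Now over the driver.

```bash

python3 -m pendant '[[0,0.047,0,0,0,0,0.085],[0,0.047,0,0,0,0,0.085],[0,0.047,0,0,0,0,0.085],[0,0.047,0,0,0,0,0.085],[0,0.047,0,0,0,0,0.085],[0,0.047,0,0,0,0,0.085],[0,0.047,0,0,0,0,0.085],[0,0.047,0,0,0,0,0.085],[0,0.047,0,0,0,0,0.085],[0,0.047,0,0,0,0,0.085],[0,0,0,0,0,0,0.085]]'
python3 -m pendant '[[0,0,0,0,0,-7.6,0.05],[0,0,0,0,0,-7.6,0.05],[0,0,0,0,0,-7.6,0.05],[0,0,0,0,0,-7.6,0.05],[0,0,0,0,0,-7.6,0.05],[0,0,0,0,0,0,0.05],[0,0,0,0,0,0,0.05]]'
python3 - <<'E'
from h import *
import pickle
d=grab('wrist');pickle.dump(d,open('w2.pkl','wb'))
print(arm.read_state()['joints'],rot(d)[:,2],d['xyz'])
cv2.imwrite('pics/w2b.png',cv2.resize(d['image'],(800,600))[:,:,::-1])
plan([436,-350,100],38)
E
```

```text
clock: 2.9
position: [431.8, -350.9, 298.7]
ee_rot: [1.0, -0.002, -0.001, -0.0]
contact_force: [0.3, 0.5, -0.5]
gripper_width: 85.0
grasp_force: 0.0
clock: 3.6
position: [432.1, -346.9, 300.1]
ee_rot: [0.946, 0.325, 0.0, -0.0]
contact_force: [-0.0, -0.4, -0.5]
gripper_width: 49.7
grasp_force: 0.0
[-3.84520057e-01  2.23590107e-01 -5.59472196e-02 -1.65108157e-04
 -1.29132325e+00  2.61828831e+00] [-0.2105841  -0.16420167 -0.96368675] [ 485.41510812 -305.581913    441.23265705]
at [ 432.  -347.1  300.1] rot [-0.01 -0.01 -0.02] then shift [  1.4   4.7 200.1] t 3.65 F [-0.5  0.3  0.4] w 49.7 0.0
```

View pics/w2b.png

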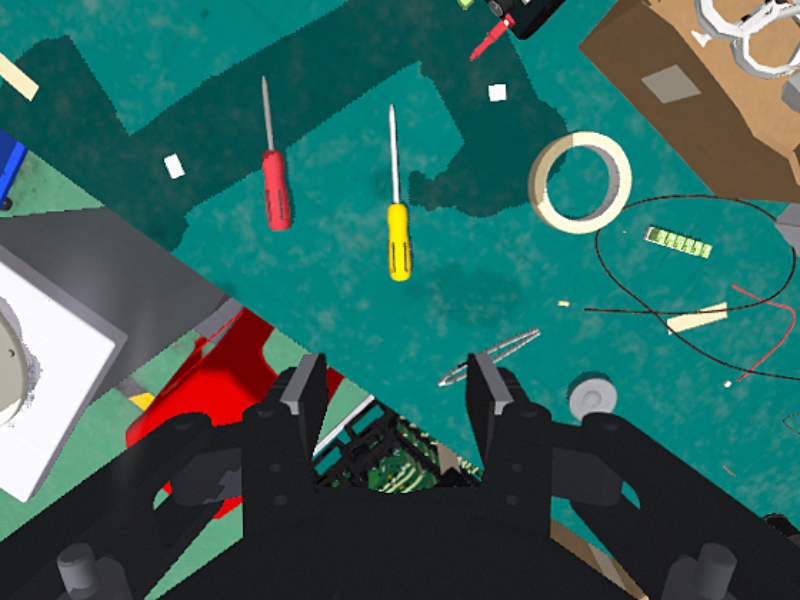

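The long yellow driver's tip is at (392,105) and its handle end at (400,281). The red one is well clear, at left.

```bash
python3 - <<'E'
from h import *
import pickle
d=pickle.load(open('w2.pkl','rb'));im=d['image']
h=cv2.cvtColor(im,cv2.COLOR_RGB2HSV);m=((h[:,:,0]>15)&(h[:,:,0]<35)&(h[:,:,1]>150)&(h[:,:,2]>90));m[:,:255]=0;m[:,300:]=0;m[:135]=0;m[205:]=0
ys,xs=np.nonzero(m);Q=np.array([onz(d,u,v,11)[:2] for u,v in zip(xs,ys)],np.float32);print(len(Q),Q.mean(0),cv2.minAreaRect(Q))
t=onz(d,392*.7,104.5*.7,8);e=onz(d,400*.7,281*.7,11);print(t,e,np.linalg.norm(t-e))
c=Q.mean(0);v=t[:2]-c;yaw=np.degrees(np.arctan2(v[1],v[0]));u=v/np.linalg.norm(v);print('yaw',yaw,np.linalg.norm(v));g=t[:2]-129*u;print('grasp',g)
plan([*g,17],yaw)
E
```

```text
682 [ 440.23895 -343.36804] ((439.6690368652344, -344.70550537109375), (77.12199401855469, 22.135990142822266), 39.509071350097656)
[ 539.28192521 -258.34749918    8.        ] [ 409.28308836 -370.195964     11.        ] 171.51902712187913
yaw 40.643475953513615 130.52970204472817
grasp [ 441.3996558  -342.37167031]
at [ 432.  -347.1  300.1] rot [-0.01 -0.01 -2.66] then shift [ 10.3   2.5 283.1] t 3.65 F [-0.5  0.3  0.4] w 49.7 0.0
```

```bash

python3 -m pendant '[[0.01,0.0025,0,0,0,-2.65,0.05],[0,0,0.045,0,0,0,0.05],[0,0,0.045,0,0,0,0.05],[0,0,0.045,0,0,0,0.05],[0,0,0.045,0,0,0,0.05],[0,0,0.04,0,0,0,0.05],[0,0,0.025,0,0,0,0.05],[0,0,0.015,0,0,0,0.05],[0,0,0.011,0,0,0,0.05],[0,0,0,0,0,0,0.05]]'
python3 - <<'E'
from h import *
plan([441.4,-342.4,28],40.6)
E
```

```text
clock: 4.65
position: [440.3, -343.4, 27.8]
ee_rot: [0.938, 0.347, -0.001, -0.001]
contact_force: [-0.7, 0.6, 0.7]
gripper_width: 50.1
grasp_force: 0.0
at [ 440.3 -343.4   27.8] rot [-0.15  0.07  0.03] then shift [ 1.5 -0.1 -0.2] t 4.65 F [-0.7  0.6  0.7] w 50.1 0.0
```

Close, then lift to insertion height with a nose-up pitch of 2°.

```bash

python3 -m pendant '[[0.001,0,0,0,0,0,0.03],[0,0,0,0,0,0,0.015],[0,0,0,0,0,0,0.01],[0,0,0,0,0,0,0.01],[0,0,0,0,0,0,0.01],[0,0,0,0,0,0,0.01]]'
python3 -m pendant '[[0,0,-0.02,0,0,0,0.01],[0,0,-0.04,0,0,0,0.01],[0,0,-0.04,0,0,0,0.01],[0,0,-0.03,0,0,0,0.01],[0,0,0,0,0,0,0.01]]'
python3 - <<'E'
from h import *
import pickle
D={n:grab(n) for n in('side','wrist')};D['s']=arm.read_state();pickle.dump(D,open('d3.pkl','wb'))
plan([0,0,0],40.6)
a=D['wrist']['image'];b=cv2.resize(D['side']['image'][100:240,250:400],None,fx=2.8,fy=2.8,interpolation=cv2.INTER_CUBIC)
C=np.zeros((600,800,3),np.uint8);C[:300,:400]=cv2.resize(a,(400,300));C[:392,400-20:800]=b;C[310:600,:373]=cv2.resize(a[:140,190:370],(373,290),interpolation=cv2.INTER_CUBIC)
cv2.imwrite('pics/c3.png',C[:,:,::-1])
E
```

```text
clock: 5.25
position: [441.7, -343.4, 29.3]
ee_rot: [0.938, 0.347, 0.0, 0.0]
contact_force: [-0.1, -0.3, 0.3]
gripper_width: 9.7
grasp_force: 0.0
clock: 5.75
position: [444.3, -344.8, 164.4]
ee_rot: [0.938, 0.348, 0.004, 0.004]
contact_force: [1.1, -0.5, -0.7]
gripper_width: 10.1
grasp_force: 0.0
at [ 441.7 -343.3  159.7] rot [ 0.06 -0.06  0.05] then shift [-112.  -548.1  159.7] t 5.85 F [ 0.6 -0.2 -0.2] w 9.8 0.0
```

View pics/c3.png

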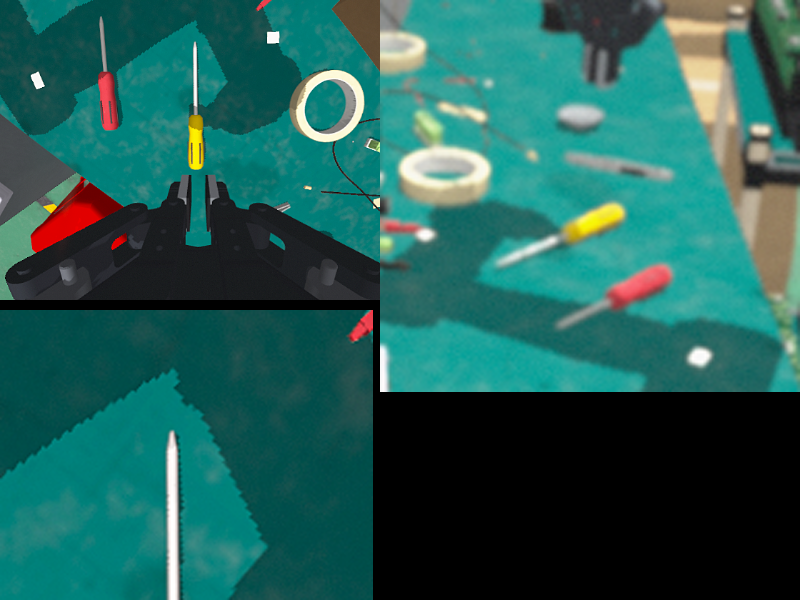

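The grip closed on nothing. The driver still lies on the bench, at (195,100) in the upper-left panel. Measuring where it is now.

```bash
cat >> h.py <<'E'
def driver(d,zc=11,box=None,show=True):
    h=cv2.cvtColor(d['image'],cv2.COLOR_RGB2HSV);m=((h[:,:,0]>18)&(h[:,:,0]<35)&(h[:,:,1]>150)&(h[:,:,2]>90)).astype(np.uint8)
    cs,_=cv2.findContours(m,0,1);c=max(cs,key=cv2.contourArea)
    Q=np.array([onz(d,u,v,zc)[:2] for u,v in c[:,0]],np.float32);r=cv2.minAreaRect(Q);print('handle',r);return r
E
python3 - <<'E'
from h import *
import pickle
D=pickle.load(open('d3.pkl','rb'));d=D['wrist'];driver(d)
t=onz(d,190+172*180/373,(430-310)*140/290,8);e=onz(d,196*1.4,169*1.4,11);print(t,e,np.linalg.norm(t-e))
print(proj(d,[441.4,-342.4,11]),d['xyz'])
driver(pickle.load(open('w2.pkl','rb')));driver(D['side'])
E
```

```text
handle ((439.59930419921875, -344.7110900878906), (77.70882415771484, 21.58173370361328), 40.08244323730469)
[ 539.3026497  -257.08277349    8.        ] [ 409.43094017 -370.1525317    11.        ] 172.22204027250024
[274.13290094 196.97555005] [ 493.42401512 -299.78691886  302.90980766]
handle ((439.6690368652344, -344.70550537109375), (77.12199401855469, 22.135990142822266), 39.509071350097656)
handle ((435.72747802734375, -349.87298583984375), (88.14630126953125, 29.754016876220703), 50.53568649291992)
```

```bash
python3 - <<'E'
from h import *
import pickle
D=pickle.load(open('d3.pkl','rb'));p=D['s']['position'];print(p)
T=R.from_quat(D['s']['ee_rot'])
for z in(0,10,25,40):
    P=p+T.apply([0,0,z]);print(z,'side',proj(D['side'],P),'wrist',[np.round(proj(D['wrist'],P+T.apply([0,y,0]))) for y in(-5,5)])
W=pickle.load(open('w2.pkl','rb'));print('w2 25', [np.round(proj(W,np.array([432,-347.1,300.1])+R.from_euler('z',38,degrees=True).apply([0,y,-z]))/.7) for z in (0,25) for y in(-25,25)])
E
```

```text
[ 441.66561298 -343.25826928  159.69315312]
0 side [328.20491782 131.54609716] wrist [array([265., 261.]), array([284., 261.])]
10 side [327.91577069 135.02407698] wrist [array([265., 254.]), array([283., 254.])]
25 side [327.48668056 140.18516118] wrist [array([266., 243.]), array([283., 243.])]
40 side [327.06305327 145.28031911] wrist [array([267., 235.]), array([282., 235.])]
w2 25 [array([464., 375.]), array([327., 375.]), array([455., 349.]), array([336., 349.])]
```

The views suggest the fingertips sit only a few mm ahead of the TCP rather than 25. Checking that in the side image numerically.

```bash
python3 - <<'E'
from h import *
import pickle
D=pickle.load(open('d3.pkl','rb'));im=D['side']['image'].astype(int)
for v in range(112,146,2): print(v,[tuple(im[v,u]) for u in (322,326,330,334)])
w=D['wrist']['image'].astype(int)
print('wrist'); 
for v in range(234,275,4): print(v,''.join('#' if w[v,u].max()<75 else ('+' if np.ptp(w[v,u])<25 else '.') for u in range(235,320)))
E
```

```text
112 [(np.int64(50), np.int64(72), np.int64(73)), (np.int64(50), np.int64(53), np.int64(56)), (np.int64(51), np.int64(52), np.int64(56)), (np.int64(45), np.int64(63), np.int64(66))]
114 [(np.int64(50), np.int64(108), np.int64(104)), (np.int64(48), np.int64(51), np.int64(55)), (np.int64(49), np.int64(49), np.int64(53)), (np.int64(49), np.int64(53), np.int64(56))]
116 [(np.int64(53), np.int64(131), np.int64(126)), (np.int64(58), np.int64(59), np.int64(61)), (np.int64(45), np.int64(50), np.int64(54)), (np.int64(49), np.int64(51), np.int64(54))]
118 [(np.int64(67), np.int64(132), np.int64(127)), (np.int64(51), np.int64(51), np.int64(54)), (np.int64(91), np.int64(95), np.int64(96)), (np.int64(48), np.int64(53), np.int64(55))]
120 [(np.int64(72), np.int64(129), np.int64(125)), (np.int64(56), np.int64(57), np.int64(58)), (np.int64(110), np.int64(115), np.int64(118)), (np.int64(47), np.int64(58), np.int64(60))]
122 [(np.int64(82), np.int64(128), np.int64(124)), (np.int64(57), np.int64(55), np.int64(58)), (np.int64(104), np.int64(109), np.int64(111)), (np.int64(49), np.int64(65), np.int64(66))
[... 2372 characters left out ...]
.....+++++++++####....................###++++++++++...................
250 ...................++++++++++####....................####++++++++++..................
254 .........########++++++++++++####....................####+++++++++++#######..........
258 ....#############+++++++++++#####...................######+++++++++++############....
262 ...#############+++++++++++######...................######+++++++++++#############...
266 ..#############++++++++++++######...................######++++++++++++#############..
270 .##############++++++++++++######...................#######++++++++++++##############
274 ##############++++++++++++#######...................#######+++++++++++++#############
```

The fingertips are about level with the TCP (offset ≤6 mm, since they passed above the 22 mm handle at z=28). So z=8 is safe. From there I step down watching the force.

```bash

python3 -m pendant '[[0,0,0,0,0,0,0.045],[0,0,0.045,0,0,0,0.045],[0,0,0.045,0,0,0,0.045],[0,0,0.04,0,0,0,0.045],[0,0,0.012,0,0,0,0.045],[0,0,0.008,0,0,0,0.045],[0,0,0,0,0,0,0.045]]'
python3 -m pendant '[[0,0,0.002,0,0,0,0.045],[0,0,0,0,0,0,0.045]]'
python3 -m pendant '[[0,0,0.002,0,0,0,0.045],[0,0,0,0,0,0,0.045]]'
```

```text
clock: 6.55
position: [441.8, -343.5, 8.8]
ee_rot: [0.938, 0.348, -0.0, -0.0]
contact_force: [-0.6, 0.0, 1.2]
gripper_width: 44.9
grasp_force: 0.0
clock: 6.75
position: [442.7, -343.8, 8.6]
ee_rot: [0.938, 0.348, 0.001, 0.001]
contact_force: [-0.6, 0.1, -0.1]
gripper_width: 44.8
grasp_force: 0.0
clock: 6.95
position: [441.9, -343.4, 5.7]
ee_rot: [0.938, 0.347, 0.0, 0.0]
contact_force: [-0.7, 0.2, -0.6]
gripper_width: 45.1
grasp_force: 0.0
```

```bash

python3 -m pendant '[[0,0,0,0,0,0,0.03],[0,0,0,0,0,0,0.02],[0,0,0,0,0,0,0.01],[0,0,0,0,0,0,0.0],[0,0,0,0,0,0,0.0],[0,0,0,0,0,0,0.0]]'
```

```text
clock: 7.55
position: [441.8, -343.5, 5.6]
ee_rot: [0.938, 0.348, 0.0, 0.0]
contact_force: [-1.9, 1.7, 5.8]
gripper_width: 19.2
grasp_force: 58.7
```

```bash

python3 -m pendant '[[0,0,0,0,0,0,0.045],[0,0,0,0,0,0,0.045],[0,0,0.003,0,0,0,0.045],[0,0,0,0,0,0,0.045]]'
python3 -m pendant '[[0,0,0.003,0,0,0,0.045],[0,0,0,0,0,0,0.045]]'
python3 - <<'E'
from h import *
import pickle
d=grab('wrist');pickle.dump(d,open('w4.pkl','wb'));w=d['image'].astype(int);plan([441.8,-343.5,0],40.6)
for v in range(190,300,5): print(v,''.join('y' if w[v,u,0]>120 and w[v,u,2]<90 else '#' if w[v,u].max()<75 else ('+' if np.ptp(w[v,u])<25 else '.') for u in range(180,370,2)))
E
```

```text
clock: 7.95
position: [441.3, -343.2, 1.4]
ee_rot: [0.938, 0.347, -0.0, -0.0]
contact_force: [0.0, 0.4, 0.4]
gripper_width: 44.9
grasp_force: 0.0
clock: 8.15
position: [441.7, -343.4, 0.7]
ee_rot: [0.938, 0.348, -0.0, 0.0]
contact_force: [-3.7, 3.1, 12.1]
gripper_width: 45.0
grasp_force: 5.8
at [ 441.7 -343.4    0.6] rot [0.01 0.02 0.1 ] then shift [0.  0.1 0.6] t 8.2 F [-1.7  3.1 11.2] w 45.4 5.8
190 .............................................+++++.............................................
195 .............................................+++++y............................................
200 ........................................yyyyyyyyyyyyyyyy.......................................
205 ......................................yyyyyyyyyyyyyyyyyyyy.....................................
210 ......................................yyyyyyyyyyyyyyyyyyyy.....................................
215 .....................................yyyyyyyyyyyyyyyyyyyyyy....................................
220 .....................................yyyyyyyyyyyyyyyyyyyyyy....................................
[... 800 characters left out ...]

265 .........######++++++#######...........yyyyyyyyyyyyyyyyyyyy............######++++++######......
270 ........######++++++########..........+yyyyyyyyyyyyyyyyyyyy............#######+++++++#####.....
275 .......######++++++#########........##.yyyyyyyyyyyyyyyyyyyy.#.........#########+++++++######...
280 .....########+++++##########.........#.yyyyyyyyyyyyyyyyyyyy.#.........##########++++++########.
285 ###############+++#########..........#yyy.#.yyyyyyyyyy##yyyy#..........#########+++############
290 ###########################..........+yyy.#+yyyyyyyyyy##yyyy#..........########################
295 ##########################...........+yyyy##yyyyyyyyyy##yyyy#...........#######################
```

Bench contact at z≈0.7, so the earlier grip at z≈5.6 was on the handle's 19 mm waist. Back up to there, grip and lift.

```bash

python3 -m pendant '[[0,0,-0.007,0,0,0,0.045],[0,0,0,0,0,0,0.03],[0,0,0,0,0,0,0.015],[0,0,0,0,0,0,0.0],[0,0,0,0,0,0,0.0],[0,0,0,0,0,0,0.0]]'
python3 -m pendant '[[0,0,-0.005,0,0,0,0],[0,0,-0.015,0,0,0,0],[0,0,-0.03,0,0,0,0],[0,0,-0.03,0,0,0,0],[0,0,-0.02,0,0,0,0],[0,0,0,0,0,0,0],[0,0,0,0,0,0,0]]'
python3 - <<'E'
from h import *
import pickle
D={n:grab(n) for n in('side','wrist')};D['s']=arm.read_state();pickle.dump(D,open('d5.pkl','wb'))
plan([441.8,-343.5,0],40.6)
d=D['wrist'];b=D['side']['image']
C=np.zeros((600,800,3),np.uint8);C[:300,:400]=cv2.resize(d['image'],(400,300));C[:420,400:]=cv2.resize(b[80:220,265:400],(400,420),interpolation=cv2.INTER_CUBIC);C[310:600,:400]=cv2.resize(d['image'][:145,180:380],(400,290),interpolation=cv2.INTER_CUBIC)
cv2.imwrite('pics/c5.png',C[:,:,::-1])
E
```

```text
clock: 8.8
position: [441.9, -343.5, 6.5]
ee_rot: [0.938, 0.348, 0.0, 0.0]
contact_force: [-0.6, 1.2, 6.1]
gripper_width: 19.5
grasp_force: 58.5
clock: 9.5
position: [441.2, -343.0, 105.6]
ee_rot: [0.938, 0.347, -0.0, -0.0]
contact_force: [-0.6, -0.8, -0.6]
gripper_width: 19.5
grasp_force: 58.7
at [ 440.6 -342.8  104.5] rot [-0.17  0.06  0.04] then shift [  0.4   1.3 104.5] t 9.6 F [ 0.2 -0.8 -0.7] w 19.4 58.7
```

View pics/c5.png

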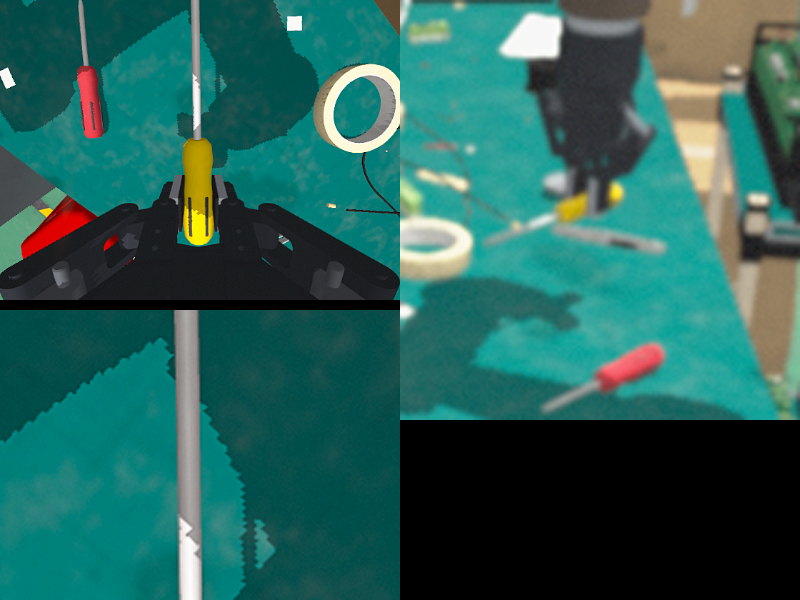

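The driver is held. In the wrist view the shaft runs from (275,140) to (273.5,1) px. The side view shows the tip at about (294,161) px, slightly nose-down.

```bash
python3 - <<'E'
from h import *
import pickle
D=pickle.load(open('d5.pkl','rb'));s=D['s'];p=s['position'];T=R.from_quat(s['ee_rot']);d=D['wrist'];im=d['image'].astype(int)
for v in(5,40,80,120,160,180):
    r=im[v,255:300].max(1)-0; sat=np.ptp(im[v,255:300],axis=1); k=np.nonzero(sat<40)[0]+255
    u=(k.min()+k.max())/2
    for z in(2,5): pass
    P=onz(d,u,v,p[2]+3); q=T.inv().apply(P-p); print(v,k.min(),k.max(),np.round(q,2),'depth~',298*5/(len(k)))
# handle in wrist
h=cv2.cvtColor(d['image'],cv2.COLOR_RGB2HSV);m=((h[:,:,0]>18)&(h[:,:,0]<35)&(h[:,:,1]>150)&(h[:,:,2]>90));
for v in(200,220,240,260,300,320):
    k=np.nonzero(m[v])[0]; print('h',v,k.min(),k.max(),np.round(T.inv().apply(onz(d,(k.min()+k.max())/2,v,p[2]+8)-p),2))
S=D['side']
for dz in(6,2,0,-2,-6):
  for L in(129,): print(dz,proj(S,p+T.apply([L,0.0,-dz])))
g=S['image'].astype(int)
for v in range(154,168): print(v,''.join('#' if np.ptp(g[v,u])<70 else '.' for u in range(285,330)))
E
```

```text
5 267 278 [117.44  -1.69  -3.12] depth~ 124.16666666666667
40 268 279 [103.73  -1.29  -3.11] depth~ 124.16666666666667
80 269 279 [87.55 -1.09 -3.09] depth~ 135.45454545454547
120 269 280 [70.64 -0.88 -3.07] depth~ 124.16666666666667
160 270 280 [52.8  -0.67 -3.05] depth~ 135.45454545454547
180 270 281 [43.46 -0.44 -3.04] depth~ 124.16666666666667
h 200 259 293 [35.02 -0.19 -8.04]
h 220 256 297 [25.37  0.04 -8.03]
h 240 258 295 [15.33  0.05 -8.02]
h 260 259 296 [ 4.88  0.54 -8.01]
h 300 61 297 [-18.03 -50.19  -7.83]
h 320 258 298 [-29.53   0.85  -7.97]
6 [291.86582591 160.42847   ]
2 [291.81727946 161.82869945]
0 [291.79307137 162.52693115]
-2 [291.76890657 163.22391197]
-6 [291.72070632 164.61413437]
154 #................#######################.....
155 ###..............############..##########....
156 ###.............##########.....##############
157 ####..........#########........##############
158 ####........########.............############
159 #####.....#######....................########
160 #####....######.........................#####
161 #####....###.................................
162 #####........................................
163 ####.........................................
164 ####.........................................
165 ####.........................................
166 ####.........................................
167 ####.........................................
```

```bash

python3 -m pendant '[[0,0,-0.01,0,0,7.34,0],[0,0,-0.01,0,0,7.34,0],[0,0,-0.01,0,0,7.34,0],[0,0,-0.01,0,0,7.34,0],[0,0,-0.005,0,0,7.34,0],[0,0,0,0,0,0,0],[0,0,0,0,0,0,0]]'
python3 - <<'E'
from h import *
plan([425,-20,150],3.9,0)
E
```

```text
clock: 10.3
position: [441.1, -343.0, 149.8]
ee_rot: [0.999, 0.036, -0.001, -0.001]
contact_force: [-0.7, -0.1, -0.9]
gripper_width: 19.1
grasp_force: 58.7
at [ 441.1 -343.   149.8] rot [-0.08  0.12  0.21] then shift [ 5.900e+00 -3.234e+02 -2.000e-01] t 10.3 F [-0.7 -0.1 -0.9] w 19.1 58.7
```

```bash

python3 -m pendant '[[0.0006,-0.03,0,0,0,0,0],[0.0006,-0.04,0,0,0,0,0],[0.0006,-0.04,0,0,0,0,0],[0.0006,-0.04,0,0,0,0,0],[0.0006,-0.04,0,0,0,0,0],[0.0006,-0.04,0,0,0,0,0],[0.0006,-0.04,0,0,0,0,0],[0.0006,-0.033,0,0,0,0,0],[0,-0.02,0,0,5,0,0],[0,0,0,0,7.5,0,0],[0,0,0,0,7.5,0,0],[0,0,0,0,0,0,0]]'
python3 -m pendant '[[0,0,0,0,0,0,0],[0,0,0,0,0,0,0]]'
python3 - <<'E'
from h import *
import pickle
d=grab('wrist');pickle.dump(d,open('w6.pkl','wb'));plan([425,-20,150],3.9,0)
for n,P in dict(hole=(624,33.4,34),tl=(613.7,162.1,70),tr=(628.8,-13.6,70)).items(): print(n,proj(d,P))
c=[int(x) for x in proj(d,(624,33.4,34))];print(c)
y0=max(c[1]-18,0);g=cv2.cvtColor(d['image'],cv2.COLOR_RGB2GRAY)
for v in range(y0,y0+40): print(v,' '.join('%3d'%g[v,u] for u in range(c[0]-16,c[0]+20)))
E
```

```text
clock: 11.5
position: [412.9, -24.9, 144.3]
ee_rot: [0.986, 0.036, 0.166, -0.003]
contact_force: [-1.1, -0.7, -0.2]
gripper_width: 19.5
grasp_force: 58.7
clock: 11.7
position: [425.9, -20.3, 152.1]
ee_rot: [0.984, 0.034, 0.174, -0.006]
contact_force: [0.1, -0.0, -0.9]
gripper_width: 19.3
grasp_force: 58.8
at [426.3 -20.1 152.3] rot [ -0.04 -20.12   0.08] then shift [-1.3 -0.2  2.3] t 11.75 F [ 0.   0.1 -0.4] w 19.3 58.8
hole [237.10828787  43.91942635]
tl [89.05043589 25.13701989]
tr [285.92442628  16.77284141]
[237, 43]
25 119 120 118 118 119 118 118 121 120 122  95  93  92  90  86  96 125 121 120 122 114  89  87  91  88  82  88 113 122 121 121 112  88  84  84  83
26 120 121 123 121 122 120 120 122 125 102  59  45  49  43  47  64  88 125 123 126 112  62  51  60  62  55  53  98 128 125 126 103  63  53  70  70
27 124 125 122 123 122 123 122 123 126 100  24 139 245 236 137  30  80 128 125 126 112  52  81 120 120  85  43  99 128 126 127  99  46  76 111 111
28 121 119 122 121 119 121 120 122 125 110  32 217 201 197 180  50  75 128 123 125 111  65  74  93  95  73  47  96 127 123 126 110  
[... 4606 characters left out ...]
 113 114 112 108 109 109 106 108 106 105 107 101 100 101  98  98  99  98  97  95  97  93  93  92  87  86  86  88
61  50  50  45  45  46  45  48  47  59  64  60  57  58  59  59  61  63  63  62  63  59  59  53  52  53  48  46  47  40  39  40  41  39  41  41  40
62  56  57  58  57  60  58  55  59  71  84  81  83  82  81  81  84  83  83  83  81  80  76  75  76  79  72  71  74  70  69  71  70  71  71  71  70
63  83  84  83  84  84  82  79  79  81  81  82  79  79  79  81  79  82  81  80  80  80  81  81  84  82  82  82  81  80  82  82  83  82  82  82  83
64  80  80  81  80  80  81  80  81  81  85  79  79  80  81  79  80  81  81  80  80  80  80  81  79  80  80  81  79  81  79  81  79  80  80  80  79
```

The hole ring is at px (236,43), within 1 px of the prediction (237,44). Hole refined to about (624.4,34.2,34). Going to the pre-insertion pose.

```bash
cat >> h.py <<'E'
def pre(gap,hole=(624.4,34.2,34.0),tip=(127,-1.8,-1.7),yaw=3.9,pitch=1.5):
    t=R.from_euler('z',yaw,degrees=True)*R.from_euler('y',-pitch,degrees=True)*R.from_euler('x',180,degrees=True)
    a=np.radians(4.9);goal=np.array(hole)-gap*np.array([np.cos(a),np.sin(a),0])
    plan(goal-t.apply(tip),yaw,pitch)
E
python3 - <<'E'
from h import *
import pickle
A=pickle.load(open('w1.pkl','rb'));B=pickle.load(open('w6.pkl','rb'))
o1,q1=ray(A,347.5,25.3);o2,q2=ray(B,236.2,43.3)
s=np.linalg.lstsq(np.c_[q1,-q2],o2-o1,rcond=None)[0];print(o1+q1*s[0],o2+q2*s[1],onz(B,236.2,43.3,34))
pre(25)
E
```

```text
[623.00947656  33.98769878  36.23498607] [623.09356255  33.91319781  36.27658343] [624.61627056  34.36068907  34.        ]
at [426.3 -20.1 152.3] rot [ -0.04 -18.62   0.08] then shift [ 46.2 -38.5 124.5] t 11.75 F [ 0.   0.1 -0.4] w 19.3 58.8
```

```bash

python3 -m pendant '[[0,0,0,0,-6.2,0,0],[0,0,0,0,-6.2,0,0],[0,0,0,0,-6.2,0,0],[0.01,-0.01,0.03,0,0,0,0],[0.01,-0.01,0.04,0,0,0,0],[0.013,-0.0095,0.035,0,0,0,0],[0.013,-0.009,0.0195,0,0,0,0],[0,0,0,0,0,0,0],[0,0,0,0,0,0,0],[0,0,0,0,0,0,0]]'
python3 - <<'E'
from h import *
import pickle
pre(25)
D={n:grab(n) for n in('side','scene','wrist')};D['s']=arm.read_state();pickle.dump(D,open('d7.pkl','wb'))
p=D['s']['position'];T=R.from_quat(D['s']['ee_rot']);t=p+T.apply([127,-1.8,-1.7]);S=D['side']
print(t,proj(S,t),proj(D['scene'],t))
g=S['image'].astype(int);u0,v0=[int(x) for x in proj(S,t)]
for v in range(v0-10,v0+10): print(v,''.join('#' if np.ptp(g[v,u])<60 else '.' for u in range(u0-25,u0+45)))
print(u0-25)
d=D['wrist'];im=d['image'].astype(int)
for v in(5,40,80,120,160):
    k=np.nonzero(np.ptp(im[v,255:300],axis=1)<40)[0]+255
    if len(k): print(v,k.min(),k.max())
E
```

```text
clock: 12.75
position: [471.1, 21.1, 28.6]
ee_rot: [0.999, 0.034, 0.013, -0.001]
contact_force: [-0.5, -0.2, -0.2]
gripper_width: 19.7
grasp_force: 58.7
at [471.1  21.1  28.6] rot [-0.04  0.01  0.04] then shift [ 1.9 -0.5 -0.3] t 12.75 F [-0.5 -0.2 -0.2] w 19.7 58.7
[597.23044996  31.46327398  34.07229102] [263.41355572 250.35698624] [244.28980436 239.84389351]
240 ###############.......................................................
241 ###############.......................................................
242 ###############.......................................................
243 ###############......................................................#
244 ###############.....................................................##
245 ################...................................................###
246 ################....................###...........................###.
247 ################...............######################################.
248 ################...........##########################################.
249 ################..........###########################################.
250 ################..........###########################################.
251 ###############............##########################################.
252 ###############.............#############################.###########.
253 ###############....................................................###
254 ###############.....................................................##
255 ###############..............................................###......
256 ###############...............................................#####...
257 ###############...............................................#####...
258 ###############................................................####...
259 ###############.................................................##....
238
5 267 279
40 268 279
80 268 279
120 269 280
160 270 280
```

The tip is seen at (264,249.6) against a prediction of (263.4,250.4), and the shaft is level. Advancing into the hole.

```bash

python3 -m pendant '[[0.007,-0.0006,0,0,0,0,0],[0.006,-0.0001,0.00016,0,0,0,0],[0.006,-0.0001,0.00016,0,0,0,0],[0.004,-0.0001,0.0001,0,0,0,0],[0.004,-0.0001,0.0001,0,0,0,0],[0.004,-0.0001,0.0001,0,0,0,0],[0,0,0,0,0,0,0]]'
python3 -m pendant '[[0.004,-0.0001,0.0001,0,0,0,0],[0.004,-0.0001,0.0001,0,0,0,0],[0,0,0,0,0,0,0]]'
python3 - <<'E'
from h import *
pre(-10)
E
```

```text
clock: 13.6
position: [501.8, 24.3, 27.8]
ee_rot: [0.999, 0.035, 0.012, -0.0]
contact_force: [0.0, -0.7, -0.9]
gripper_width: 19.5
grasp_force: 58.8
clock: 13.9
position: [509.9, 25.2, 28.0]
ee_rot: [0.999, 0.035, 0.013, -0.0]
contact_force: [0.2, 0.8, -0.7]
gripper_width: 19.7
grasp_force: 58.8
at [509.9  25.2  28. ] rot [-0.01  0.05  0.08] then shift [-2.1  0.4 -1. ] t 13.9 F [ 0.2  0.8 -0.7] w 19.7 58.8
```

```bash

python3 -m pendant '[[0.004,0.0002,-0.0005,0,0,0,0],[0.008,-0.00015,0.0002,0,0,0,0],[0.008,-0.00015,0.0002,0,0,0,0],[0.008,-0.00015,0.0002,0,0,0,0],[0.008,-0.00015,0.0002,0,0,0,0],[0.008,-0.00015,0.0002,0,0,0,0],[0.005,-0.0001,0.0001,0,0,0,0],[0,0,0,0,0,0,0]]'
python3 -m pendant '[[0.003,-0.00005,0,0,0,0,0],[0.003,-0.00005,0.0001,0,0,0,0],[0,0,0,0,0,0,0]]'
python3 - <<'E'
from h import *
pre(-70)
E
```

```text
clock: 14.7
position: [558.8, 29.1, 28.4]
ee_rot: [0.999, 0.035, 0.012, -0.0]
contact_force: [0.2, -0.1, -0.8]
gripper_width: 19.5
grasp_force: 58.8
clock: 15.0
position: [562.9, 29.2, 28.1]
ee_rot: [0.999, 0.034, 0.011, -0.0]
contact_force: [-1.7, -0.9, 0.2]
gripper_width: 18.9
grasp_force: 58.8
at [562.9  29.2  28.1] rot [0.02 0.26 0.04] then shift [ 4.8 -0.2 -0.7] t 15.0 F [-1.7 -0.9  0.2] w 18.9 58.8
```

```bash

python3 -m pendant '[[0.003,0,0,0,0,0,0],[0.003,-0.00005,0.0001,0,0,0,0],[0,0,0,0,0,0,0]]'
python3 -m pendant '[[0.002,-0.00005,0,0,0,0,0],[0,0,0,0,0,0,0]]'
python3 - <<'E'
from h import *
pre(-75)
d=grab('side');g=d['image'].astype(int);t=[int(x) for x in proj(d,[605,95,41])];print(t)
for v in range(t[1]-6,t[1]+16,3): print(v,''.join('#' if g[v,u].max()<70 else '.' for u in range(t[0]-40,t[0]+50)))
E
```

```text
clock: 15.3
position: [569.7, 29.6, 28.3]
ee_rot: [0.999, 0.034, 0.012, -0.0]
contact_force: [-3.5, -1.4, -1.0]
gripper_width: 19.1
grasp_force: 58.6
clock: 15.5
position: [571.5, 29.8, 28.3]
ee_rot: [0.999, 0.034, 0.011, -0.0]
contact_force: [-4.1, -3.1, -1.3]
gripper_width: 19.0
grasp_force: 58.5
at [571.5  29.8  28.3] rot [0.02 0.19 0.01] then shift [ 1.2 -0.3 -0.6] t 15.5 F [-4.1 -3.1 -1.3] w 19.0 58.5
[257, 266]
260 ............................................###...........................................
263 ............................................###...........................................
266 ............................................##############................................
269 ......................................###################.................................
272 ....................................#####################.................................
275 .....................................###################..................................
278 .....................................##########...........................................
281 ....................................###########...........................................
```

```bash
python3 - <<'E'
from h import *
import pickle
for n in (0,1):
    d=pickle.load(open('d7.pkl','rb'))['side'] if n==0 else grab('side')
    g=d['image'].astype(int)
    for v in range(263,284,3): print(v,''.join('#' if g[v,u].max()<70 else '.' for u in range(217,317)))
d=grab('side')
for s in(0,.024): 
    a=np.radians(4.9);F=np.array([np.cos(a),np.sin(a),0]);L=np.array([-np.sin(a),np.cos(a),0])
    c=np.array([624.4,34.2,0])+63*L
    print(s,[np.round(proj(d,c-F*(s*1e3+o)+[0,0,41])) for o in(0,22)])
E
```

```text
263 ....................................................................................................
266 ....................................................................................................
269 .....................................########.......................................................
272 .....................................########.......................................................
275 .....................................########.......................................................
278 ....................................................................................................
281 ....................................................................................................
263 ............................................###.....................................................
266 ............................................##############..........................................
269 ......................................###################...........................................
272 ....................................#####################...........................................
275 .....................................####################...........................................
278 .....................................##########.....................................................
281 ....................................###########.....................................................
0 [array([251., 267.]), array([262., 267.])]
0.024 [array([263., 267.]), array([274., 266.])]
```

The drawer has popped to 0.024: the tab now spans px 263-274, as predicted. Withdrawing the driver straight.

```bash

python3 -m pendant '[[-0.006,0.0001,-0.0002,0,0,0,0],[-0.01,0.0002,-0.0003,0,0,0,0],[-0.012,0.0002,-0.0003,0,0,0,0],[-0.012,0.0002,-0.0003,0,0,0,0],[-0.012,0.0002,-0.0003,0,0,0,0],[-0.012,0.0002,-0.0003,0,0,0,0],[-0.012,0.0002,-0.0003,0,0,0,0],[-0.012,0.0002,-0.0003,0,0,0,0],[-0.014,0.0002,-0.0003,0,0,0,0],[-0.014,0.0002,-0.0003,0,0,0,0],[0,0,-0.03,0,0,0,0],[0,0,-0.04,0,0,0,0]]'
python3 -m pendant '[[0,0.02,-0.04,0,-1.5,0,0],[0,0.04,-0.01,0,0,0,0],[0,0.048,0,0,0,0,0],[0,0.048,0,0,0,0,0],[0,0.048,0,0,0,0,0],[0,0.048,0,0,0,0,0],[0,0.048,0,0,0,0,0],[0,0.04,0,0,0,0,0],[0,0,0,0,0,0,0]]'
python3 - <<'E'
from h import *
plan([441.8,-343.5,7],40.6)
E
```

```text
clock: 16.85
position: [452.4, 19.5, 97.9]
ee_rot: [0.999, 0.035, 0.01, 0.001]
contact_force: [1.3, 0.6, -0.5]
gripper_width: 19.4
grasp_force: 58.8
clock: 17.75
position: [476.9, -323.1, 148.0]
ee_rot: [0.999, 0.032, -0.001, 0.001]
contact_force: [-0.5, 0.3, -0.6]
gripper_width: 19.1
grasp_force: 58.9
at [ 476.9 -323.1  148. ] rot [ 3.000e-02  1.000e-01 -3.693e+01] then shift [-39.9  -7.3 141. ] t 17.75 F [-0.5  0.3 -0.6] w 19.1 58.9
```

```bash

python3 -m pendant '[[0,0,0,0,0,-7.4,0],[0,0,0,0,0,-7.4,0],[0,0,0,0,0,-7.4,0],[0,0,0,0,0,-7.4,0],[0,0,0,0,0,-7.4,0],[-0.04,-0.007,0,0,0,0,0],[0,0,0.045,0,0,0,0],[0,0,0.045,0,0,0,0],[0,0,0.03,0,0,0,0],[0,0,0.01,0,0,0,0],[0,0,0,0,0,0,0]]'
python3 -m pendant '[[0,0,0.006,0,0,0,0],[0,0,0.003,0,0,0,0],[0,0,0,0,0,0,0]]'
python3 - <<'E'
from h import *
plan([441.8,-343.5,7],40.6)
E
```

```text
clock: 18.85
position: [441.5, -339.3, 17.7]
ee_rot: [0.937, 0.35, -0.002, -0.001]
contact_force: [-0.4, 0.6, -0.7]
gripper_width: 19.1
grasp_force: 58.9
clock: 19.15
position: [442.7, -340.2, 10.5]
ee_rot: [0.937, 0.35, -0.0, 0.0]
contact_force: [-0.9, 0.4, -0.7]
gripper_width: 19.3
grasp_force: 58.9
at [ 442.7 -340.2   10.5] rot [0.02 0.03 0.37] then shift [-2.8  1.9  3.5] t 19.15 F [-0.9  0.4 -0.7] w 19.3 58.9
```

```bash

python3 -m pendant '[[-0.0028,0.002,0.002,0,0,0,0],[0,0,0.0015,0,0,0,0],[0,0,0,0,0,0,0],[0,0,0,0,0,0,0]]'
python3 -m pendant '[[0,0,0,0,0,0,0.025],[0,0,0,0,0,0,0.035],[0,0,0,0,0,0,0.045],[0,0,0,0,0,0,0.045],[0,0,-0.02,0,0,0,0.045],[0,0,-0.045,0,0,0,0.045],[0,0,-0.045,0,0,0,0.045],[0,0,-0.045,0,0,0,0.045],[0,0,-0.045,0,0,0,0.045],[0,0,0,0,0,0,0.045],[0,0,0,0,0,0,0.045]]'
python3 - <<'E'
from h import *
d=grab('wrist');driver(d);plan([0,0,0],40.6)
print(proj(d,[539.3,-258,8]))
E
```

```text
clock: 19.55
position: [441.6, -343.7, 6.5]
ee_rot: [0.937, 0.35, -0.001, 0.0]
contact_force: [-0.8, -0.1, 0.7]
gripper_width: 19.1
grasp_force: 59.0
clock: 20.65
position: [442.0, -343.3, 207.4]
ee_rot: [0.937, 0.35, 0.0, 0.001]
contact_force: [-0.8, 0.0, -0.5]
gripper_width: 44.9
grasp_force: 0.0
handle ((439.9165954589844, -345.14605712890625), (77.7899169921875, 21.201438903808594), 41.47913360595703)
at [ 441.2 -342.9  205.8] rot [-0.11  0.06  0.35] then shift [-111.8 -547.5  205.8] t 20.7 F [-1.1  0.3 -1.1] w 44.8 0.0
[276.3074525   67.50931473]
```

The driver lies back in its original spot. Next, the pull tab.

```bash
cat >> h.py <<'E'
a_=np.radians(4.9);F_=np.array([np.cos(a_),np.sin(a_),0]);L_=np.array([-np.sin(a_),np.cos(a_),0]);H_=np.array([624.4,34.2,0])
def unit(out,left,z): "point 'out' mm in front of the panel, 'left' mm left of the hole"; return H_-F_*out+L_*left+[0,0,z]
E
python3 -m pendant '[[0,0,0,0,0,7.1,0.045],[0,0,0,0,0,7.1,0.045],[0,0,0,0,0,7.1,0.045],[0,0,0,0,0,7.1,0.045],[0,0,0,0,0,6.95,0.045],[0,0,0,0,0,0,0.045]]'
python3 - <<'E'
from h import *
plan(unit(38,63,130),4.9)
E
```

```text
clock: 21.3
position: [440.8, -342.9, 204.0]
ee_rot: [0.999, 0.049, -0.003, -0.001]
contact_force: [-0.6, 0.3, 0.6]
gripper_width: 45.3
grasp_force: 0.0
at [ 440.8 -342.9  204. ] rot [-0.13  0.32  0.72] then shift [ 177.2 -423.1   74. ] t 21.3 F [-0.6  0.3  0.6] w 45.3 0.0
```

```bash

python3 -m pendant '[[0.0177,-0.0423,0,0,0,0,0.045],[0.0177,-0.0423,0,0,0,0,0.045],[0.0177,-0.0423,0,0,0,0,0.045],[0.0177,-0.0423,0,0,0,0,0.045],[0.0177,-0.0423,0,0,0,0,0.045],[0.0177,-0.0423,0,0,0,0,0.045],[0.0177,-0.0423,0,0,0,0,0.045],[0.0177,-0.0423,0,0,0,0,0.045],[0.0177,-0.0423,0,0,0,0,0.045],[0.0177,-0.0423,0,0,0,0,0.045],[0,0,0,0,0,0,0.045],[0,0,0,0,0,0,0.045]]'
python3 - <<'E'
from h import *
plan(unit(38,63,26),4.9)
d=grab('wrist');g=d['image'].astype(int)
c=proj(d,unit(35,63,41));print(c,proj(d,unit(46,63,41)),proj(d,unit(24,63,41)))
for v in range(int(c[1])-30,int(c[1])+40,4): print(v,''.join('#' if g[v,u].max()<60 else '.' for u in range(230,330)))
E
```

```text
clock: 22.5
position: [575.8, 95.7, 204.2]
ee_rot: [0.999, 0.051, -0.003, 0.001]
contact_force: [-1.0, -1.8, -0.1]
gripper_width: 44.8
grasp_force: 0.0
at [575.8  95.7 204.2] rot [0.05 0.29 0.93] then shift [  5.2   2.5 178.2] t 22.5 F [-1.  -1.8 -0.1] w 44.8 0.0
[279.26828894 185.44708745] [279.063556   195.78331768] [279.47653727 174.92016283]
155 ...............................###################################..................................
159 ............................##..##.................................##..##...........................
163 ............................##.##########################################...........................
167 ......................###################################################...........................
171 ...................##############################################################...................
175 ....................########################################.#####.##...#.#######...................
179 ..............................................####.###..............................................
183 .............
[... 437 characters left out ...]
......................................................................
203 ....................................................................................................
207 ....................................................................................................
211 ....................................................................................................
215 ....................................................................................................
219 ....................................................................................................
223 ....................................................................................................
```

Tab is exactly where predicted (u 279.7 vs 279.3). Descending and gripping.

```bash

python3 -m pendant '[[0.005,0.0025,0.03,0,0.3,0.9,0.04],[0,0,0.045,0,0,0,0.04],[0,0,0.045,0,0,0,0.04],[0,0,0.035,0,0,0,0.04],[0,0,0.015,0,0,0,0.04],[0,0,0.008,0,0,0,0.04],[0,0,0,0,0,0,0.04]]'
python3 -m pendant '[[0,0,0,0,0,0,0.025],[0,0,0,0,0,0,0.015],[0,0,0,0,0,0,0],[0,0,0,0,0,0,0],[0,0,0,0,0,0,0]]'
```

```text
clock: 23.25
position: [581.5, 91.6, 27.1]
ee_rot: [0.999, 0.041, 0.001, 0.0]
contact_force: [-0.8, -0.1, -0.6]
gripper_width: 40.0
grasp_force: 0.0
clock: 23.75
position: [583.0, 93.9, 29.6]
ee_rot: [0.999, 0.042, 0.003, -0.001]
contact_force: [-2.3, 2.2, 6.4]
gripper_width: 5.9
grasp_force: 61.6
```

```bash

python3 -m pendant '[[-0.004,0,0,0,0,0,0],[-0.006,0,0,0,0,0,0],[-0.006,0,0,0,0,0,0],[-0.006,0,0,0,0,0,0],[-0.006,0,0,0,0,0,0],[-0.005,0,0,0,0,0,0],[-0.003,0,0,0,0,0,0],[0,0,0,0,0,0,0]]'
python3 -m pendant '[[-0.002,0,0,0,0,0,0],[0,0,0,0,0,0,0]]'
python3 - <<'E'
from h import *
plan(unit(76,63,26),4.9)
E
```

```text
clock: 24.55
position: [547.5, 91.0, 29.5]
ee_rot: [0.999, 0.042, 0.004, -0.001]
contact_force: [-1.0, 3.8, 8.3]
gripper_width: 6.1
grasp_force: 61.8
clock: 24.75
position: [545.8, 90.8, 29.5]
ee_rot: [0.999, 0.042, 0.004, -0.001]
contact_force: [-0.6, 3.1, 8.3]
gripper_width: 6.1
grasp_force: 61.8
at [545.8  90.8  29.5] rot [-0.08 -0.47 -0.12] then shift [-2.5  0.1  3.5] t 24.75 F [-0.6  3.1  8.3] w 6.1 61.8
```

The drawer is out about 61 mm. Release, rise and look at the drawer and battery.

```bash

python3 -m pendant '[[0,0,0,0,0,0,0.02],[0,0,0,0,0,0,0.04],[0,0,0,0,0,0,0.05],[0,0,0,0,0,0,0.05],[0,0,-0.03,0,0,0,0.055],[0,0,-0.04,0,0,0,0.055],[0,0,-0.045,0,0,0,0.055],[-0.02,-0.01,-0.045,0,0,0,0.055],[-0.02,-0.01,-0.045,0,0,0,0.055],[-0.02,-0.01,-0.01,0,0,0,0.055],[0,0,0,0,0,0,0.055],[0,0,0,0,0,0,0.055]]'
python3 - <<'E'
from h import *
import pickle
d=grab('wrist');pickle.dump(d,open('w8.pkl','wb'));plan([0,0,0],4.9)
for o in(61.4,): print([np.round(proj(d,unit(*q)),1) for q in((o,63,40),(o-32,63,14),(83,63,41))])
cv2.imwrite('pics/w8.png',cv2.resize(d['image'],(800,600))[:,:,::-1])
E
```

```text
clock: 25.95
position: [481.0, 114.5, 241.9]
ee_rot: [0.999, 0.041, 0.002, -0.0]
contact_force: [-0.8, 0.2, -0.6]
gripper_width: 55.0
grasp_force: 0.0
at [481.2 114.3 241.1] rot [ 0.04 -0.1  -0.18] then shift [-489.2   72.8  241.1] t 26.0 F [ 0.  -0.2 -0.1] w 55.0 0.0
[array([303.2, 121.2]), array([301.9,  93.6]), array([303., 141.])]
```

View pics/w8.png

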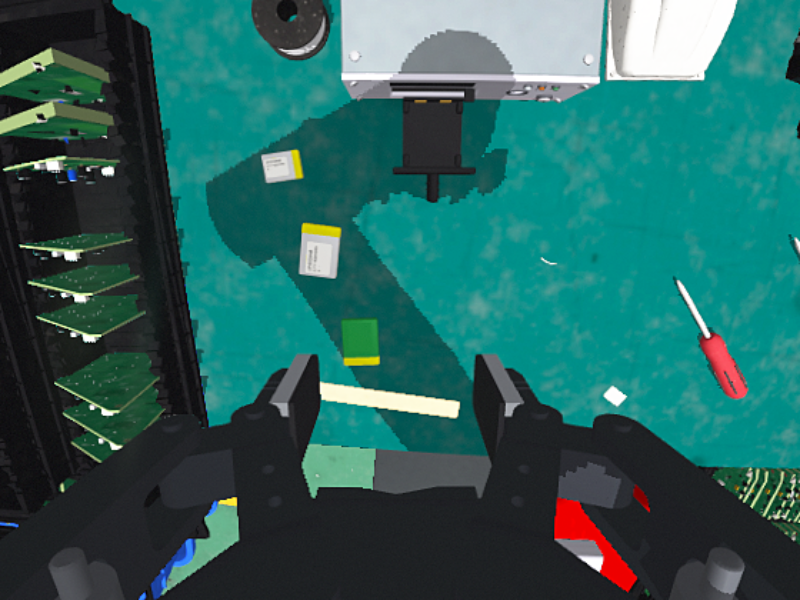

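This last picture shows the drawer open with its pocket at (432,132) and tab end at (433,201), matching the prediction. The battery is at (320,250) with yellow towards the unit. Measuring the battery.

```bash
cat >> h.py <<'E'
def battery(d,z=8):
    u,v=[int(x) for x in proj(d,[484,183.5,8])];im=d['image'].astype(int)
    x0,y0=u-35,v-40;s=im[y0:v+40,x0:u+35]
    m=((s[:,:,0]>85)).astype(np.uint8)
    cs,_=cv2.findContours(m,0,1);c=max(cs,key=cv2.contourArea)+np.array([x0,y0])
    P=np.array([onz(d,*q,z)[:2] for q in c[:,0].astype(float)],np.float32);r=cv2.minAreaRect(P);print(r);return r
E
python3 - <<'E'
from h import *
import pickle
for f in('w8','w1'): battery(pickle.load(open(f+'.pkl','rb')))
d=pickle.load(open('w8.pkl','rb'))
p=np.array([onz(d,u*.7,v*.7,8)[:2] for u,v in[(304,223),(342,226),(336,279),(299,276)]]);print(p.mean(0),p[0]-p[3],p[1]-p[2])
plan([484,183.7,60],-3,12)
E
```

```text
((484.49212646484375, 183.21035766601562), (34.59269714355469, 46.69733810424805), 87.46194458007812)
((484.2459716796875, 183.59637451171875), (34.34554672241211, 46.76419448852539), 87.3868637084961)
[483.64393212 182.14724638] [47.85706764 -3.09704514] [47.91588674 -2.92372733]
at [481.2 114.3 241.1] rot [-0.78 11.88  7.69] then shift [-38.5 -69.4 177. ] t 26.0 F [ 0.  -0.2 -0.1] w 55.0 0.0
```

```bash

python3 -m pendant '[[0,0,0,-0.39,5.94,3.65,0.055],[0,0,0,-0.39,5.94,3.65,0.05],[-0.019,-0.035,0.02,0,0,0,0.05],[-0.0195,-0.035,0.03,0,0,0,0.045],[0,0,0.04,0,0,0,0.045],[0,0,0.04,0,0,0,0.045],[0,0,0.03,0,0,0,0.045],[0,0,0,0,0,0,0.045],[0,0,0,0,0,0,0.045]]'
python3 - <<'E'
from h import *
plan([484.4,183.4,6],-2.6,12)
E
```

```text
clock: 26.9
position: [480.6, 184.0, 76.6]
ee_rot: [0.994, -0.023, 0.104, 0.004]
contact_force: [0.6, 0.3, 1.2]
gripper_width: 45.1
grasp_force: 0.0
at [480.6 184.   76.6] rot [ 0.15  0.03 -0.03] then shift [-11.    0.4  69.9] t 26.9 F [0.6 0.3 1.2] w 45.1 0.0
```

```bash

python3 -m pendant '[[-0.006,0.0004,0.03,0,0,0,0.045],[-0.005,0,0.025,0,0,0,0.045],[0,0,0.01,0,0,0,0.045],[0,0,0.004,0,0,0,0.045],[0,0,0,0,0,0,0.045],[0,0,0,0,0,0,0.045]]'
python3 -m pendant '[[0,0,0,0,0,0,0.04],[0,0,0,0,0,0,0.036],[0,0,0,0,0,0,0.03],[0,0,0,0,0,0,0.03],[0,0,0,0,0,0,0.03]]'
```

```text
clock: 27.5
position: [491.2, 182.2, 23.0]
ee_rot: [0.993, -0.024, 0.112, 0.005]
contact_force: [0.1, -0.2, 0.6]
gripper_width: 45.0
grasp_force: 0.0
clock: 28.0
position: [489.7, 182.0, 21.4]
ee_rot: [0.994, -0.023, 0.11, 0.005]
contact_force: [-0.5, 0.9, 0.4]
gripper_width: 30.1
grasp_force: 0.0
```

```bash
python3 -m pendant '[[0,0,0,0,0,0,0.045],[0,0,0,0,0,0,0.045],[0,0,0,0,0,0,0.045]]'
python3 - <<'E'
from h import *
plan([484.4,183.4,6],-2.6,12);print(np.round(arm.read_state()['joints'],3))
E
```

```text
clock: 28.3
position: [489.7, 181.8, 21.3]
ee_rot: [0.994, -0.024, 0.11, 0.006]
contact_force: [0.5, 0.6, 0.4]
gripper_width: 44.8
grasp_force: 0.0
at [489.7 181.8  21.3] rot [ 0.36 -0.63 -0.07] then shift [-8.5 -1.4 13.8] t 28.3 F [0.5 0.6 0.4] w 44.8 0.0
[ 0.596  0.395 -0.916  1.015 -0.16  -0.07 ]
```

Joint 5 is at its limit with the 12° pitch here, so I go to zero pitch instead.

```bash
python3 -m pendant '[[0,0,-0.03,0,0,0,0.045],[0,0,-0.03,0,0,0,0.045],[0,0,0,0,-6,0,0.045],[0,0,0,0,-6,0,0.045],[0,0,0,0,0,0,0.045],[0,0,0,0,0,0,0.045],[0,0,0,0,0,0,0.045]]'
python3 - <<'E'
from h import *
plan([484.4,183.4,5],-2.6,0);print(np.round(arm.read_state()['joints'],3))
battery(grab('wrist'))
E
```

```text
clock: 29.0
position: [493.4, 171.3, 64.7]
ee_rot: [0.998, -0.029, 0.044, 0.017]
contact_force: [-0.8, -0.1, 0.4]
gripper_width: 44.9
grasp_force: 0.0
at [493.4 171.3  64.7] rot [ 1.81 -5.03 -0.73] then shift [ -9.5 -11.6  59.7] t 29.0 F [-0.8 -0.1  0.4] w 44.9 0.0
[ 0.691  0.379 -0.562  0.149 -0.591  0.7  ]
((484.6261291503906, 183.69166564941406), (34.202579498291016, 47.25937271118164), 88.04127502441406)
```

```bash
python3 -m pendant '[[0,0,0,0.9,-2.5,-0.35,0.045],[0,0,0,0.9,-2.5,-0.35,0.045],[0,0,0,0,0,0,0.045],[0,0,0,0,0,0,0.045]]'
python3 - <<'E'
from h import *
plan([484.5,183.5,5],-2.6,0);print(np.round(arm.read_state()['joints'],3))
E
```

```text
clock: 29.45
position: [494.1, 172.0, 65.1]
ee_rot: [1.0, -0.023, 0.001, -0.001]
contact_force: [-1.0, -0.4, 0.4]
gripper_width: 45.0
grasp_force: 0.0
at [494.1 172.   65.1] rot [-0.06 -0.09 -0.08] then shift [-10.1 -11.1  60.1] t 29.45 F [-1.  -0.4  0.4] w 45.0 0.0
[ 0.645  0.405 -0.456  0.    -0.708  0.878]
```

```bash
python3 -m pendant '[[-0.010,-0.011,0,0,0,0,0.045],[0,0,0.025,0,0,0,0.045],[0,0,0.02,0,0,0,0.045],[0,0,0.01,0,0,0,0.045],[0,0,0.005,0,0,0,0.045],[0,0,0,0,0,0,0.045]]'
python3 -m pendant '[[0,0,0,0,0,0,0.038],[0,0,0,0,0,0,0.034],[0,0,0,0,0,0,0.03],[0,0,0,0,0,0,0.02],[0,0,0,0,0,0,0.02],[0,0,0,0,0,0,0.02]]'
```

```text
clock: 30.05
position: [484.9, 184.3, 5.2]
ee_rot: [1.0, -0.023, 0.0, -0.001]
contact_force: [-0.8, -0.1, 0.8]
gripper_width: 44.9
grasp_force: 0.0
clock: 30.65
position: [485.8, 184.8, 6.8]
ee_rot: [1.0, -0.023, 0.002, -0.002]
contact_force: [-1.0, -1.2, 6.0]
gripper_width: 30.8
grasp_force: 58.9
```

```bash
python3 -m pendant '[[0,0,-0.02,0,0,0,0.02],[0,0,-0.04,0,0,0,0.02],[0,0,-0.04,0,0,-3.75,0.02],[0,0,0,0,0,-3.75,0.02],[0,0,0,0,0,0,0.02],[0,0,0,0,0,0,0.02]]'
python3 - <<'E'
from h import *
import pickle
plan(unit(29.4,63,60)-[0,0,0]+1.3*F_,4.9)
d=pickle.load(open('w8.pkl','rb'));g=d['image'].astype(int).max(2)
for o in(80,82,83,84,85): print(o,proj(d,unit(o,63,41))[1],end=' ')
print();print([ (v,int(g[v,303])) for v in range(132,146)])
# front plate edges & lateral extents
for o in(60,61,62): print(o,[proj(d,unit(o,63+25,z))[1] for z in(9,14,30,41)])
print([(v,int(g[v,318])) for v in range(104,128)]); print([(v,int(g[v,302])) for v in range(66,125,1)])
for o in(0,): print(proj(d,unit(4.4,63,24)),proj(d,unit(54.4,63,24)),proj(d,unit(29.4,82,20)),proj(d,unit(29.4,44,20)))
print([(u,int(g[93,u])) for u in range(276,332)])
E
```

```text
clock: 31.25
position: [484.6, 183.9, 105.2]
ee_rot: [0.999, 0.041, 0.0, -0.001]
contact_force: [0.3, 0.3, -0.6]
gripper_width: 31.0
grasp_force: 59.5
at [484.6 183.9 105.2] rot [-0.15 -0.05 -0.15] then shift [98.4 98.1 45.2] t 31.25 F [ 0.3  0.3 -0.6] w 31.0 59.5
80 138.31458471251722 82 140.13087979638556 83 141.03725891657658 84 141.94245748782853 85 142.84647434322414 
[(132, 39), (133, 39), (134, 38), (135, 38), (136, 41), (137, 36), (138, 37), (139, 37), (140, 37), (141, 24), (142, 148), (143, 144), (144, 146), (145, 143)]
60 [np.float64(120.58340546769975), np.float64(120.48187438522315), np.float64(120.13755636794691), np.float64(119.88205943165235)]
61 [np.float64(121.43537835750713), np.float64(121.34549575465239), np.float64(121.04069091363907), np.float64(120.8145243928475)]
62 [np.float64(122.28638858900541), np.float64(122.20812836317882), np.float64(121.94274563841434), np.float64(121.74583943355674)]
[(104, 46), (105, 46), (106, 47), (107, 49), (108, 46), (109, 30), (110, 25), (111, 27), (112, 29), (113, 26), (114, 29), (115, 37), (116, 40), (117, 37), (118, 38), (119
[... 741 characters left out ...]
[302.19028964 115.29083925] [285.78707369  93.00160115] [318.73184595  93.09796809]
[(276, 86), (277, 84), (278, 85), (279, 87), (280, 86), (281, 80), (282, 50), (283, 47), (284, 40), (285, 44), (286, 43), (287, 46), (288, 43), (289, 47), (290, 43), (291, 45), (292, 46), (293, 45), (294, 47), (295, 50), (296, 46), (297, 44), (298, 44), (299, 46), (300, 47), (301, 47), (302, 46), (303, 46), (304, 46), (305, 45), (306, 51), (307, 45), (308, 46), (309, 46), (310, 46), (311, 47), (312, 43), (313, 46), (314, 45), (315, 47), (316, 45), (317, 45), (318, 47), (319, 47), (320, 47), (321, 45), (322, 46), (323, 87), (324, 87), (325, 86), (326, 86), (327, 87), (328, 87), (329, 86), (330, 85), (331, 87)]
```

```bash
python3 - <<'E'
from h import *
d=grab('wrist');s=arm.read_state();p=s['position'];T=R.from_quat(s['ee_rot']);im=d['image'].astype(int)
for x in np.arange(14,34,1.0):
    P=p+T.apply([x,0,0]);P[2]=p[2]+1.2;u,v=proj(d,P);print(x,np.round([u,v]),im[int(round(v)),int(round(u))],end=' | ')
print()
for x in np.arange(-34,-14,1.0):
    P=p+T.apply([x,0,0]);P[2]=p[2]+1.2;u,v=proj(d,P);print(x,np.round([u,v]),im[int(round(v)),int(round(u))],end=' | ')
print()
for x in (19,):
  for y in np.arange(-22,23,1.0):
    P=p+T.apply([x,y,0]);P[2]=p[2]+1.2;u,v=proj(d,P);print(y,im[int(round(v)),int(round(u))],end='|')
print(p)
E
```

```text
14.0 [277. 238.] [224 219   0] | 15.0 [277. 236.] [220 214  30] | 16.0 [277. 234.] [222 219   0] | 17.0 [277. 232.] [223 219   0] | 18.0 [277. 230.] [225 220   0] | 19.0 [277. 228.] [225 220   0] | 20.0 [277. 226.] [225 221   0] | 21.0 [277. 225.] [210 203   0] | 22.0 [277. 223.] [173 167   0] | 23.0 [277. 221.] [174 149   0] | 24.0 [277. 219.] [  0 154 155] | 25.0 [277. 217.] [  0 150 143] | 26.0 [277. 215.] [  0 148 141] | 27.0 [277. 213.] [  0 149 143] | 28.0 [277. 211.] [  0 157 151] | 29.0 [277. 209.] [ 0 93 90] | 30.0 [277. 207.] [ 4 93 90] | 31.0 [277. 205.] [ 2 94 89] | 32.0 [277. 203.] [ 3 94 90] | 33.0 [277. 201.] [ 0 94 91] | 
-34.0 [277. 319.] [ 8 95 90] | -33.0 [277. 318.] [ 0 94 91] | -32.0 [277. 316.] [ 3 93 88] | -31.0 [277. 315.] [ 8 95 90] | -30.0 [277. 313.] [ 0 94 89] | -29.0 [277. 312.] [ 0 93 89] | -28.0 [277. 310.] [ 0 95 90] | -27.0 [277. 309.] [ 4 95 91] | -26.0 [277. 307.] [ 0 93 88] | -25.0 [277. 305.] [126 149 150] | -24.0 [277. 304.] [255 255 255] | -23.0 [277. 302.] [255 255 255] | -22.0 [277. 300.] [255 255 255] | -21.0 [277. 299.] [255 255 255] | -20.0
[... 383 characters left out ...]
]|-12.0 [226 222   0]|-11.0 [226 221   0]|-10.0 [226 220   0]|-9.0 [226 221   0]|-8.0 [226 219   0]|-7.0 [226 221   0]|-6.0 [224 220   0]|-5.0 [224 219   0]|-4.0 [223 218   0]|-3.0 [223 219   0]|-2.0 [225 219   0]|-1.0 [226 221   0]|0.0 [225 220   0]|1.0 [224 221   0]|2.0 [226 221   0]|3.0 [226 220   0]|4.0 [225 220   0]|5.0 [226 222   0]|6.0 [229 224   0]|7.0 [228 224   0]|8.0 [229 223   0]|9.0 [229 224   0]|10.0 [227 222   0]|11.0 [229 223   0]|12.0 [229 223   0]|13.0 [229 224   0]|14.0 [229 224   0]|15.0 [229 224   0]|16.0 [231 225   0]|17.0 [196 193  37]|18.0 [ 11 153 155]|19.0 [ 17 151 144]|20.0 [ 25 154 148]|21.0 [ 27 156 147]|22.0 [ 33 159 152]|[484.50268793 183.76087156 104.78641898]
```

Battery is in hand, centred 1.7 mm behind the TCP, width 34 as expected. Moving over the pocket.

```bash
python3 -m pendant '[[0.025,0.025,0,0,0,-0.1,0.02],[0.025,0.025,0,0,0,0,0.02],[0.025,0.025,0,0,0,0,0.02],[0.024,0.023,0,0,0,0,0.02],[0,0,0.03,0,0,0,0.02],[0,0,0.015,0,0,0,0.02],[0,0,0,0,0,0,0.02],[0,0,0,0,0,0,0.02]]'
python3 - <<'E'
from h import *
plan(unit(28.1,63,22),4.9)
E
```

```text
clock: 32.1
position: [592.1, 95.1, 59.7]
ee_rot: [0.999, 0.043, 0.0, -0.001]
contact_force: [1.1, -0.1, 0.5]
gripper_width: 31.0
grasp_force: 59.5
at [592.1  95.1  59.7] rot [-0.1  -0.01  0.05] then shift [-1.1  0.4 37.7] t 32.1 F [ 1.1 -0.1  0.5] w 31.0 59.5
```

```bash
python3 -m pendant '[[-0.001,0.0004,0.01,0,0,0,0.02],[0,0,0.01,0,0,0,0.02],[0,0,0.006,0,0,0,0.02],[0,0,0,0,0,0,0.02]]'
python3 -m pendant '[[0,0,0.003,0,0,0,0.02],[0,0,0.002,0,0,0,0.02],[0,0,0,0,0,0,0.02]]'
python3 - <<'E'
from h import *
plan(unit(28.1,63,22),4.9)
E
```

```text
clock: 32.5
position: [590.5, 94.7, 33.3]
ee_rot: [0.999, 0.043, -0.0, -0.001]
contact_force: [-0.6, 0.1, -0.1]
gripper_width: 30.9
grasp_force: 59.5
clock: 32.8
position: [591.3, 94.9, 29.3]
ee_rot: [0.999, 0.043, 0.001, -0.001]
contact_force: [-0.2, -0.3, 0.4]
gripper_width: 31.0
grasp_force: 59.5
at [591.3  94.9  29.3] rot [-0.16 -0.1   0.06] then shift [-0.3  0.3  7.3] t 32.8 F [-0.2 -0.3  0.4] w 31.0 59.5
```

```bash
python3 -m pendant '[[-0.0003,0.0003,0.003,0,0,0,0.02],[0,0,0,0,0,0,0.02]]'
python3 -m pendant '[[0,0,0.002,0,0,0,0.02],[0,0,0,0,0,0,0.02]]'
python3 -m pendant '[[0,0,0.0015,0,0,0,0.02],[0,0,0,0,0,0,0.02],[0,0,0,0,0,0,0.02]]'
```

```text
clock: 33.0
position: [590.8, 94.4, 26.2]
ee_rot: [0.999, 0.043, 0.001, -0.001]
contact_force: [0.4, 0.4, -0.6]
gripper_width: 31.2
grasp_force: 59.5
clock: 33.2
position: [590.9, 94.5, 24.2]
ee_rot: [0.999, 0.043, 0.001, -0.001]
contact_force: [0.5, -0.1, 0.1]
gripper_width: 31.2
grasp_force: 59.5
clock: 33.5
position: [591.1, 94.6, 22.9]
ee_rot: [0.999, 0.043, 0.001, -0.001]
contact_force: [-1.0, -0.0, 0.2]
gripper_width: 31.0
grasp_force: 59.5
```

```bash
python3 -m pendant '[[0,0,0.0015,0,0,0,0.02],[0,0,0,0,0,0,0.02]]'
python3 -m pendant '[[0,0,0.001,0,0,0,0.02],[0,0,0,0,0,0,0.02]]'
```

```text
clock: 33.7
position: [591.0, 94.6, 21.3]
ee_rot: [0.999, 0.043, 0.001, -0.001]
contact_force: [0.3, 0.1, -0.1]
gripper_width: 30.8
grasp_force: 59.5
clock: 33.9
position: [591.4, 94.6, 20.8]
ee_rot: [0.999, 0.043, 0.001, -0.001]
contact_force: [0.4, -0.8, 1.7]
gripper_width: 31.1
grasp_force: 59.8
```

```bash
python3 -m pendant '[[0,0,0,0,0,0,0.034],[0,0,0,0,0,0,0.038],[0,0,0,0,0,0,0.042],[0,0,0,0,0,0,0.045],[0,0,0,0,0,0,0.045],[0,0,-0.01,0,0,0,0.045],[0,0,-0.03,0,0,0,0.045],[-0.03,0,-0.035,0,0,0,0.045],[-0.045,0,-0.02,0,0,0,0.03],[-0.02,0,-0.01,0,0,0,0.01],[0,0,0,0,0,0,0],[0,0,0,0,0,0,0]]'
python3 - <<'E'
from h import *
import pickle
d=grab('wrist');pickle.dump(d,open('w9.pkl','wb'));plan(unit(140,63,26),4.9)
im=d['image'];h=im.astype(int);c=proj(d,unit(29.8,63,22));print(c)
x0,y0=int(c[0])-45,max(int(c[1])-45,0);s=h[y0:int(c[1])+45,x0:x0+90]
m=(s[:,:,0]>90).astype(np.uint8);cs,_=cv2.findContours(m,0,1)
for k in cs:
    if cv2.contourArea(k)>150:
        P=np.array([onz(d,*(q+[x0,y0]),22)[:2] for q in k[:,0].astype(float)],np.float32);r=cv2.minAreaRect(P);q=np.array([*r[0],0])-H_;print(r,'out',-q@F_,'left',q@L_)
E
```

```text
clock: 35.1
position: [496.8, 86.4, 126.5]
ee_rot: [0.999, 0.044, 0.002, -0.002]
contact_force: [0.9, -0.2, 0.4]
gripper_width: 0.1
grasp_force: 0.0
at [497.1  86.4 125.8] rot [-0.18 -0.19  0.07] then shift [-17.6  -0.2  99.8] t 35.15 F [0.3 0.5 0.3] w 0.1 0.0
[277.46335852  94.59658775]
((590.859375, 94.2544174194336), (47.718711853027344, 34.082340240478516), 5.023228168487549) out 28.288380393277954 left 62.69987329894216
((618.2545776367188, 102.35548400878906), (7.173038959503174, 58.762168884277344), 4.415984153747559) out 0.3013309257928407 left 68.43131897142257
```

The battery is seen in the pocket at yaw 5.0°, 34 x 47.7. I take a second view from the other side to check both ends' heights.

```bash
python3 -m pendant '[[0.035,0,0,0,0,0,0],[0.04,0,0,0,0,0,0],[0.015,0,0,0,0,0,0],[0,0,0,0,0,0,0],[0,0,0,0,0,0,0]]'
python3 - <<'E'
from h import *
import pickle
B=grab('wrist');pickle.dump(B,open('w10.pkl','wb'));A=pickle.load(open('w9.pkl','rb'))
plan(unit(140,63,26),4.9)
for lat in(53,58,63,68,73):
  E=[]
  for d in(A,B):
    g=d['image'][:,:,0].astype(np.float32)
    o=np.arange(-5,65,.25);uv=np.array([proj(d,unit(x,lat,22)) for x in o],np.float32)
    pr=cv2.remap(g,uv[:,0].reshape(1,-1),uv[:,1].reshape(1,-1),cv2.INTER_LINEAR)[0]
    w=(o>1.5)
    k=np.nonzero((pr>110)&w)[0];E.append((o[k.min()],o[k.max()]))
  # edge at apparent out o_i with camera out c_i, height hc: true height from parallax
  ca=[-(np.array(d['xyz'])-H_)@F_ for d in(A,B)];hc=[d['xyz'][2] for d in(A,B)]
  out=[]
  for j in(0,1):
    # o_true = o_i + (c_i-o_i)*(z-22)/(hc-22)
    s=[(ca[i]-E[i][j])/(hc[i]-22) for i in(0,1)]
    dz=(E[1][j]-E[0][j])/(s[0]-s[1]);out.append((round(22+dz,1),round(E[0][j]+s[0]*dz,1)))
  print(lat,E,'inner (z,out)',out[0],'outer',out[1])
E
```

```text
clock: 35.65
position: [585.8, 93.5, 123.9]
ee_rot: [0.999, 0.043, -0.0, -0.001]
contact_force: [0.6, 0.5, 0.8]
gripper_width: -0.0
grasp_force: 0.0
at [585.3  93.5 124.3] rot [-0.13  0.03  0.03] then shift [-106.1   -0.6   98.3] t 35.7 F [0.4 0.1 0.3] w 0.2 0.0
53 [(np.float64(4.25), np.float64(52.5)), (np.float64(3.75), np.float64(52.25))] inner (z,out) (np.float64(20.6), np.float64(4.0)) outer (np.float64(21.3), np.float64(52.5))
58 [(np.float64(6.5), np.float64(52.5)), (np.float64(3.75), np.float64(52.0))] inner (z,out) (np.float64(14.3), np.float64(5.0)) outer (np.float64(20.6), np.float64(52.5))
63 [(np.float64(6.5), np.float64(52.5)), (np.float64(3.75), np.float64(52.0))] inner (z,out) (np.float64(14.3), np.float64(5.0)) outer (np.float64(20.6), np.float64(52.5))
68 [(np.float64(6.5), np.float64(52.5)), (np.float64(4.0), np.float64(52.0))] inner (z,out) (np.float64(15.0), np.float64(5.1)) outer (np.float64(20.6), np.float64(52.5))
73 [(np.float64(4.25), np.float64(52.5)), (np.float64(3.75), np.float64(52.25))] inner (z,out) (np.float64(20.6), np.float64(4.0)) outer (np.float64(21.3), np.float64(52.5))
```

The battery lies flat: both ends at z≈21, spanning out 5–52.5 mm, inside the pocket's 4.8–54.8. Now to push the drawer shut with closed fingers on the tab end.

```bash
python3 -m pendant '[[-0.03,0,0,0,0,0,0],[-0.04,-0.0006,0,0,0,0,0],[-0.006,0,0.02,0,0,0,0],[0,0,0.04,0,0,0,0],[0,0,0.03,0,0,0,0],[0,0,0.008,0,0,0,0],[0,0,0,0,0,0,0],[0,0,0,0,0,0,0]]'
python3 - <<'E'
from h import *
plan(unit(95,63,26),4.9)
E
```

```text
clock: 36.5
position: [511.2, 88.6, 28.5]
ee_rot: [0.999, 0.044, 0.002, -0.002]
contact_force: [0.1, -0.1, 0.5]
gripper_width: 0.2
grasp_force: 0.0
at [511.2  88.6  28.5] rot [-0.18 -0.22  0.1 ] then shift [13.2  0.8  2.5] t 36.5 F [ 0.1 -0.1  0.5] w 0.2 0.0
```

```bash
python3 -m pendant '[[0.005,0.0008,0.002,0,0,0,0],[0.004,0,0,0,0,0,0],[0.003,0,0,0,0,0,0],[0.003,0,0,0,0,0,0],[0.004,0,0,0,0,0,0],[0.005,0,0,0,0,0,0],[0.005,0,0,0,0,0,0],[0.005,0,0,0,0,0,0],[0.005,0,0,0,0,0,0],[0.004,0,0,0,0,0,0],[0.003,0,0,0,0,0,0],[0,0,0,0,0,0,0]]'
python3 - <<'E'
from h import *
plan(unit(31,63,26),4.9)
E
```

```text
clock: 37.7
position: [557.1, 91.6, 25.3]
ee_rot: [0.999, 0.043, 0.002, -0.002]
contact_force: [0.1, -0.1, -0.6]
gripper_width: 0.2
grasp_force: 0.0
at [557.1  91.6  25.3] rot [-0.18 -0.18  0.06] then shift [31.1 -0.1 -0.7] t 37.7 F [ 0.1 -0.1 -0.6] w 0.2 0.0
```

```bash
python3 -m pendant '[[0.003,0,0,0,0,0,0],[0.003,0,0,0,0,0,0],[0.003,0,0,0,0,0,0],[0.003,0,0,0,0,0,0],[0.003,0,0,0,0,0,0],[0.003,0,0,0,0,0,0],[0.002,0,0,0,0,0,0],[0,0,0,0,0,0,0]]'
python3 - <<'E'
from h import *
plan(unit(31,63,26),4.9)
d=grab('side');g=d['image'].astype(int)
for v in range(266,277,4): print(v,''.join('#' if g[v,u].max()<70 else '.' for u in range(237,317)))
E
```

```text
clock: 38.5
position: [574.3, 92.7, 25.1]
ee_rot: [0.999, 0.043, -0.001, -0.001]
contact_force: [-7.5, 1.7, 4.5]
gripper_width: 0.2
grasp_force: 3.5
at [574.3  92.7  25.1] rot [-0.11  0.15  0.03] then shift [13.9 -0.4 -0.9] t 38.5 F [-7.5  1.7  4.5] w 0.2 3.5
266 ..................#############....#####........................................
270 ..................#############....#####........................................
274 ..................#############.................................................
```

```bash
python3 -m pendant '[[0.002,0,0,0,0,0,0],[0.002,0,0,0,0,0,0],[0.002,0,0,0,0,0,0],[0.002,0,0,0,0,0,0],[0.002,0,0,0,0,0,0],[0,0,0,0,0,0,0]]'
python3 -m pendant '[[0.0015,0,0,0,0,0,0],[0.001,0,0,0,0,0,0],[0,0,0,0,0,0,0]]'
python3 -m pendant '[[0.001,0,0,0,0,0,0],[0.001,0,0,0,0,0,0],[0,0,0,0,0,0,0]]'
```

```text
clock: 39.15
position: [584.4, 93.5, 25.1]
ee_rot: [0.999, 0.043, -0.001, -0.001]
contact_force: [-5.8, 1.7, 3.5]
gripper_width: 0.1
grasp_force: 3.2
clock: 39.45
position: [587.1, 93.7, 25.0]
ee_rot: [0.999, 0.043, -0.001, -0.001]
contact_force: [-6.5, 0.7, 3.5]
gripper_width: -0.2
grasp_force: 2.9
clock: 39.75
position: [589.0, 93.9, 25.0]
ee_rot: [0.999, 0.043, -0.001, -0.001]
contact_force: [-6.6, 0.5, 2.9]
gripper_width: -0.1
grasp_force: 3.1
```

```bash
python3 -m pendant '[[0.001,0,0,0,0,0,0],[0.001,0,0,0,0,0,0],[0,0,0,0,0,0,0]]'
python3 -m pendant '[[0.001,0,0,0,0,0,0],[0.001,0,0,0,0,0,0],[0,0,0,0,0,0,0]]'
python3 - <<'E'
from h import *
plan(unit(31,63,26),4.9)
d=grab('side');g=d['image'].astype(int)
for v in range(266,277,4): print(v,''.join('#' if g[v,u].max()<70 else '.' for u in range(237,317)))
E
```

```text
clock: 40.05
position: [589.3, 93.8, 25.0]
ee_rot: [0.999, 0.043, -0.003, -0.001]
contact_force: [-10.6, 1.2, 5.5]
gripper_width: 0.1
grasp_force: 5.1
clock: 40.35
position: [589.3, 93.6, 24.8]
ee_rot: [0.999, 0.043, -0.005, -0.0]
contact_force: [-13.4, 2.9, 8.9]
gripper_width: 0.2
grasp_force: 7.0
at [589.3  93.6  24.8] rot [-0.05  0.57 -0.01] then shift [-1.1 -0.8 -1.2] t 40.35 F [-13.4   2.9   8.9] w 0.2 7.0
266 .................######.....#####...............................................
270 ................########....####................................................
274 ................########........................................................
```

```bash
python3 -m pendant '[[0.0015,0,0,0,0,0,0],[0.0015,0,0,0,0,0,0],[0,0,0,0,0,0,0]]'
python3 -m pendant '[[-0.005,0,0,0,0,0,0],[-0.01,0,0,0,0,0,0],[-0.02,0,0,0,0,0,0],[-0.03,0,0,0,0,0,0],[0,0,-0.04,0,0,0,0],[0,0,-0.04,0,0,0,0],[0,0,-0.04,0,0,0,0],[0,0,0,0,0,0,0],[0,0,0,0,0,0,0]]'
python3 - <<'E'
from h import *
import pickle
d=grab('side');g=d['image'].astype(int)
for v in range(266,277,4): print(v,''.join('#' if g[v,u].max()<70 else '.' for u in range(237,317)))
w=grab('wrist');pickle.dump(w,open('w11.pkl','wb'));plan([0,0,0],4.9)
G=w['image'].astype(int).max(2)
o=np.arange(-4,40,.5)
uv=np.array([proj(w,unit(x,63,41)) for x in o],np.float32);print([(x,int(G[int(round(v)),int(round(u))])) for x,(u,v) in zip(o,uv)])
E
```

```text
clock: 40.7
position: [589.4, 93.3, 24.4]
ee_rot: [0.999, 0.042, -0.008, 0.0]
contact_force: [-18.6, 2.7, 13.0]
gripper_width: 0.1
grasp_force: 10.0
clock: 41.6
position: [534.2, 89.5, 147.0]
ee_rot: [0.999, 0.043, 0.004, -0.003]
contact_force: [-0.3, -1.8, -1.7]
gripper_width: -0.1
grasp_force: 0.0
266 .................#########......................................................
270 ................##########......................................................
274 ................##########......................................................
at [532.5  88.9 144.6] rot [-0.16 -0.09  0.04] then shift [-538.2   43.   144.6] t 41.7 F [-0.1 -0.6  1.5] w 0.1 0.0
[(np.float64(-4.0), 201), (np.float64(-3.5), 202), (np.float64(-3.0), 202), (np.float64(-2.5), 186), (np.float64(-2.0), 87), (np.float64(-1.5), 87), (np.float64(-1.0), 18), (np.float64(-0.5), 14), (np.float64(0.0), 14), (np.float64(0.5), 28), (np.float64(1.0), 36), (np.float64(1.5), 36), (np.float64(2.0), 36), (np.float64(2.5), 38), (np.float64(3.0), 38), (np.float64(3.5), 38), (np.float64(4.0), 36), (np.float64(4.5), 36), 
[... 969 characters left out ...]
81), (np.float64(25.5), 81), (np.float64(26.0), 80), (np.float64(26.5), 79), (np.float64(27.0), 79), (np.float64(27.5), 81), (np.float64(28.0), 80), (np.float64(28.5), 80), (np.float64(29.0), 80), (np.float64(29.5), 80), (np.float64(30.0), 81), (np.float64(30.5), 77), (np.float64(31.0), 77), (np.float64(31.5), 79), (np.float64(32.0), 80), (np.float64(32.5), 80), (np.float64(33.0), 81), (np.float64(33.5), 81), (np.float64(34.0), 78), (np.float64(34.5), 80), (np.float64(35.0), 80), (np.float64(35.5), 81), (np.float64(36.0), 81), (np.float64(36.5), 81), (np.float64(37.0), 82), (np.float64(37.5), 82), (np.float64(38.0), 80), (np.float64(38.5), 80), (np.float64(39.0), 80), (np.float64(39.5), 82)]
```

The tab ends 22.3 mm out, so the drawer is at about 0 and stayed there against the ejector: it has latched. Handing in.

```bash
python3 -c "
from bench import arm
print(arm.job_done())"
```

```text
the job is handed in; nothing more can be done
None
```

The battery lies flat in its pocket, yellow end inward; the drawer is shut and latched within about 1 mm of flush, the long screwdriver is back flat in its original spot, and the job was handed in at about 42 s.

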